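Clamp the tilted beam window evenly, crosswise

ROBOT

A 6-joint arm with a two-finger parallel gripper is mounted at the origin on the work surface. World frame = base frame: x ahead of the robot, y to its left, z up, the work surface at z = 0. Lengths are in m, angles in degrees, forces in N, time in s.
With the tool pointing down it reaches from about 0.3 to 0.775 m from the base axis. Payload 14.6 kg.
Tool frame: the origin (TCP) lies at the very end of the fingers, on their centre line; the grasp point (between the pads) lies 19 mm behind it; z points along the fingers, x is the direction in which the jaws open and shut, and the axes are right-handed (so a half turn about z gives the same grasp; the last joint's range is limited). The gripper opens to 94 mm and grips with 3 to 60 N. Pads are 16 mm wide; open, the fingers measure 119 mm over their backs; the gripper's body (75 mm by 177 mm) begins 78 mm behind the grasp point.
Start: joints at [-3.816, 17.183, 87.147, -0, 75.671, -3.816], TCP at [0.55, -0, 0.177] pointing down, gripper open.
Joint ranges: [-173.82, 173.82], [-45.26, 126.66], [13.44, 144.39], [-59.66, 239.66], [0, 175.72], [-146.38, 146.38]. Speed limits (degrees/s): [127.2, 127.2, 147.25, 180, 180, 180].

INTERFACE

Orientations are given as [roll, pitch, yaw] about the fixed x, y, z axes, in that order (R = Rz(yaw) Ry(pitch) Rx(roll)).
In Python, from plant import ctrl gives the robot as it stands. The module is installed in compiled form; this text tells all that it offers.
- The arm moves only by the tool play_rows, never from a script. Its argument "deltas" is a list of rows, each an object with "grip": the finger opening in m, from 0 to 0.094; "linear": the shift along the tool's x, y, z in m, a list of three; "turn": the turn, a rotation vector about the tool's x, y, z in degrees, a list of three. A call has 1 to 12 rows; each row shifts and turns the commanded pose from where the row before left it, along the tool's axes as they then stand; what a row does not reach is not made up. A row lasts 1/10 s, in which the tool goes at most 50 mm and 8.59 degrees, less where a joint would pass 70% of its speed; a pose out of reach is approached as far as the arm can. A call with a gripper value outside its range is refused whole. The fingers move at their own pace and stop on an object; the grip force is fixed at half the most. Time passes only in rows, so rows that do not move let the fingers close. It gives the time, the measured TCP pose, the force and the opening at its end, in the units of the state.
- ctrl.get_state(): the state, without advancing time (a new reading comes with each control period).
- ctrl.read_camera(name): name is "scene" or "side" or "wrist"; returns the picture (480x640x3 uint8, red, green, blue); there is no depth.
- ctrl.camera_info(name): a dict with "intrinsics" (3x3 intrinsics, pixels), "xyz" and "orientation" of the camera in the world. Camera axes: x right, y down, z forward; pixel columns grow to the right and rows downward; lengths in m; the calibration is good to about 2 mm. The wrist camera is an equidistant fisheye: a pixel r from the principal point sees the ray r / f radians off the axis. A picture is of the moment at which its call begins: read the wrist's pose just before it. camera_info takes no time and is no camera call; for the wrist camera it gives the pose at the moment of the call.
- ctrl.sign_off(): hands the job in, once; it reports no verdict.
The state is a dict: "t": time; "joints": joint angles; "qvel": joint speeds; "effort": joint torques, N m; "tcp_pos": TCP position; "orientation": TCP orientation; "ft_force": force on the tool from outside, world axes, zero at the start; "torque": the same for the moment, N m; "opening": finger opening in m.
Only numpy, scipy, OpenCV 4.12 (cv2) and the standard library are available. Lean on these libraries where they do the work, as an engineer would, in place of code of your own. Each camera call takes 0.05 s, during which the arm holds its last target.

TASK

Tighten the four loose wing screws that hold the glass window's ring on the tilted mount, clockwise and crisscross (after the first screw its diagonal opposite, then the other two), in two passes: first turn every wing to about half way (about 45 degrees), then go round crisscross again and turn each to its stop, so that the wings lie square to the spokes of the ring. Do not touch the glass, and leave the jar and the post beside the mount where they are.

Things in the scene. Friction and masses are not known exactly. Their poses are not given: they have to be found in the camera images.
- flange: White clamping ring, 160 mm across, on a black mount whose 180 mm square face leans back 30 degrees, facing the robot. Origin: centre of the ring's underside; z = face normal, x up the slope, y level, to the left. The white top is 10 mm up z; apart from the screws nothing stands above 14 mm. Four wing screws on a 60 mm radius, at 45, 135, 225 and 315 degrees from x.
- window: The glass window in the middle of the ring, 60 mm across; origin at the centre of its underside, z along the face normal. Not to be touched.
- near_left_wing (a point): Centre of the dark steel wing of the near left screw (near/far: low/high on the slope; left/right: +y/-y of the ring's frame). The wing is a bar 40 mm long (this frame's x), 12 mm thick (y), 24 mm tall (z, the screw's axis = face normal); this point is at its middle, 22 mm above the ring's white top. The frame turns with the screw, which does not rise or sink.
- screw_near_left (a joint): Turn of the near left screw, rad: near 0 it is loose and its wing points along the spoke to the ring's centre; it grows clockwise (seen facing the ring) to a hard stop at 1.57 = tight, the wing square to the spoke with its ends at two small pins. Stiff (0.06 N m): stays where it is left.
- far_left_wing (a point): Centre of the dark steel wing of the far left screw (near/far: low/high on the slope; left/right: +y/-y of the ring's frame). The wing is a bar 40 mm long (this frame's x), 12 mm thick (y), 24 mm tall (z, the screw's axis = face normal); this point is at its middle, 22 mm above the ring's white top. The frame turns with the screw, which does not rise or sink.
- screw_far_left (a joint): Turn of the far left screw, rad: near 0 it is loose and its wing points along the spoke to the ring's centre; it grows clockwise (seen facing the ring) to a hard stop at 1.57 = tight, the wing square to the spoke with its ends at two small pins. Stiff (0.06 N m): stays where it is left.
- far_right_wing (a point): Centre of the dark steel wing of the far right screw (near/far: low/high on the slope; left/right: +y/-y of the ring's frame). The wing is a bar 40 mm long (this frame's x), 12 mm thick (y), 24 mm tall (z, the screw's axis = face normal); this point is at its middle, 22 mm above the ring's white top. The frame turns with the screw, which does not rise or sink.
- screw_far_right (a joint): Turn of the far right screw, rad: near 0 it is loose and its wing points along the spoke to the ring's centre; it grows clockwise (seen facing the ring) to a hard stop at 1.57 = tight, the wing square to the spoke with its ends at two small pins. Stiff (0.06 N m): stays where it is left.
- near_right_wing (a point): Centre of the dark steel wing of the near right screw (near/far: low/high on the slope; left/right: +y/-y of the ring's frame). The wing is a bar 40 mm long (this frame's x), 12 mm thick (y), 24 mm tall (z, the screw's axis = face normal); this point is at its middle, 22 mm above the ring's white top. The frame turns with the screw, which does not rise or sink.
- screw_near_right (a joint): Turn of the near right screw, rad: near 0 it is loose and its wing points along the spoke to the ring's centre; it grows clockwise (seen facing the ring) to a hard stop at 1.57 = tight, the wing square to the spoke with its ends at two small pins. Stiff (0.06 N m): stays where it is left.
- jar: White jar with black cap, 56 mm across, 70 mm high, standing on the bench; origin: centre of its underside. A bystander.
- post: Small black cube on a steel post with a round black foot 48 mm across, 88 mm high, standing on the bench; origin: centre of its underside. A bystander.

How it is judged:
By the outcome, as a careful person would: the job done as asked, in the order asked, and still so for the second after the job is handed in, with the robot touching nothing.
It also fails if it takes over 72 s, if anything falls off the work surface, if the arm or the gripper's body presses on something with over 40 N, if the wrist force passes 120 N, or if a joint passes its speed limit or range.

## Working session

There is one attempt and no reset: what is moved stays moved. The work goes in short steps, Python scripts to look and compute and a tool call to move; the robot and the scene stay as the last step left them, time stands still between calls to the robot, and variables do not carry over. Pictures are saved under pics/ and viewed, and the job is handed in when it is done.

Besides the shell and the picture viewer there is one more tool, called after ">>>" as name([rows], argument=value, ...), one row to a line, values as JSON. play_rows: Moves the arm, as the interface text tells. Its arguments: {"type":"object","properties":{"deltas":{"type":"array","items":{"type":"object","properties":{"grip":{"type":"number"},"linear":{"type":"array","items":{"type":"number"}},"turn":{"type":"array","items":{"type":"number"}}}}}},"required":["deltas"]}

```bash
mkdir -p pics; python3 - <<'E'
from plant import ctrl
import cv2
for n in ("scene","side","wrist"):
    i=ctrl.camera_info(n); print(n,i)
    cv2.imwrite(f"pics/{n}0.png",ctrl.read_camera(n)[:,:,::-1])
print(ctrl.get_state())
E
```

```text
scene {'intrinsics': array([[455.61372424,   0.        , 323.71312989],
       [  0.        , 455.61372424, 235.4441099 ],
       [  0.        ,   0.        ,   1.        ]]), 'xyz': array([0.9969085 , 0.20259783, 0.81163746]), 'orientation': array([-1.45914679e+02,  1.41237024e-01,  1.12032681e+02])}
side {'intrinsics': array([[558.30464304,   0.        , 313.46859817],
       [  0.        , 558.30464304, 245.33802012],
       [  0.        ,   0.        ,   1.        ]]), 'xyz': array([ 0.49188164, -0.82107489,  0.67842557]), 'orientation': array([-125.02539913,    0.72712236,   -5.82428976])}
wrist {'intrinsics': array([[371.64829954,   0.        , 317.62016152],
       [  0.        , 371.64829954, 241.32620386],
       [  0.        ,   0.        ,   1.        ]]), 'xyz': array([0.54995511, 0.06539914, 0.38433936]), 'orientation': array([ 1.66924180e+02,  7.65203898e-02, -4.64122910e-03])}
{'t': 0.15, 'joints': array([-3.81751500e+00,  1.72075615e+01,  8.71720438e+01,  5.53199898e-04,
        7.56695424e+01, -3.81728049e+00]), 'qvel': array([-0.04309446, -0.06233973, -0.16076668, -0.01598373, -0.05507421,
       -0.02894983]), 'effort': array([-2.50185103e-04, -5.31960297e+01, -3.52822959e+01,  7.07691838e-02,
        2.35654798e-02, -3.66386917e-05]), 'tcp_pos': array([ 5.49779114e-01, -9.01312747e-07,  1.76324533e-01]), 'orientation': array([-1.79996193e+02,  4.90028869e-02, -3.70046321e-04]), 'ft_force': array([ 0.48461094, -0.03124594, -0.73587652]), 'torque': array([ 0.02578399, -0.02733333, -0.01306579]), 'opening': 0.09377765261144955}
```

View pics/scene0.png

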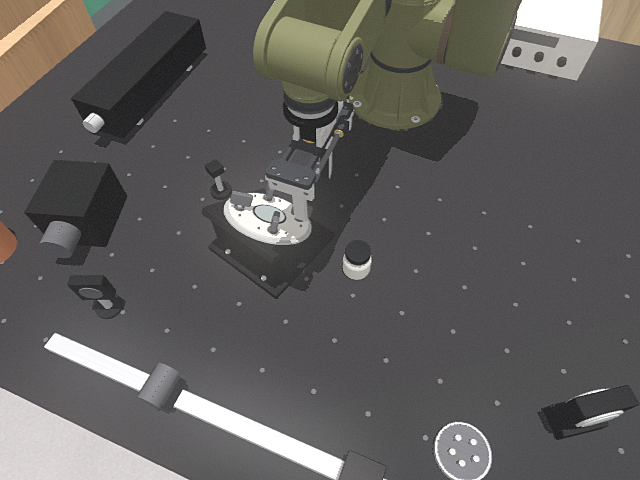

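View pics/side0.png

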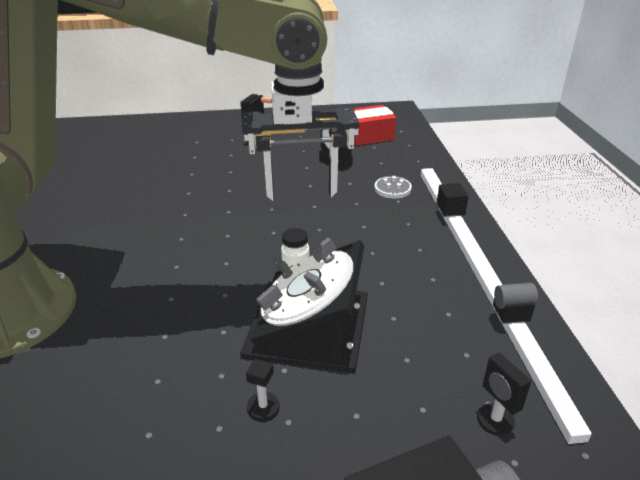

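View pics/wrist0.png

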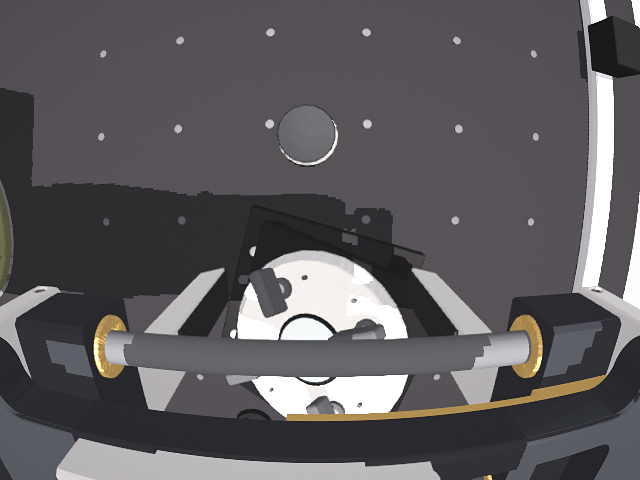

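```bash
python3 - <<'E'
import cv2,numpy as np
a=cv2.imread('pics/side0.png')[220:420,230:390]; b=cv2.imread('pics/scene0.png')[150:300,190:350]
cv2.imwrite('pics/side0z.png',cv2.resize(a,None,fx=3,fy=3,interpolation=cv2.INTER_CUBIC)) if 0 else cv2.imwrite('pics/side0z.png',cv2.resize(a[:150],None,fx=5,fy=4,interpolation=cv2.INTER_CUBIC)[:600])
cv2.imwrite('pics/scene0z.png',cv2.resize(b,None,fx=5,fy=4,interpolation=cv2.INTER_CUBIC)[:600])
E
```

```text
(no output)
```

View pics/side0z.png

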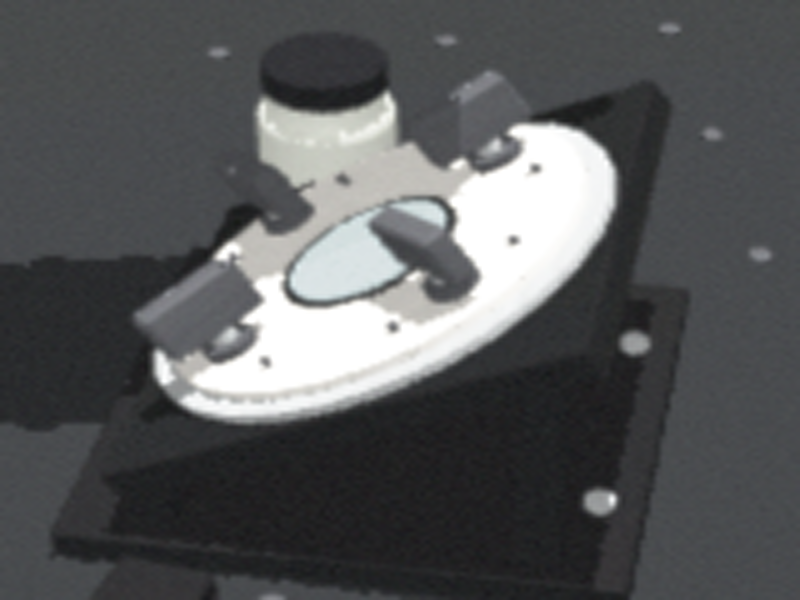

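View pics/scene0z.png

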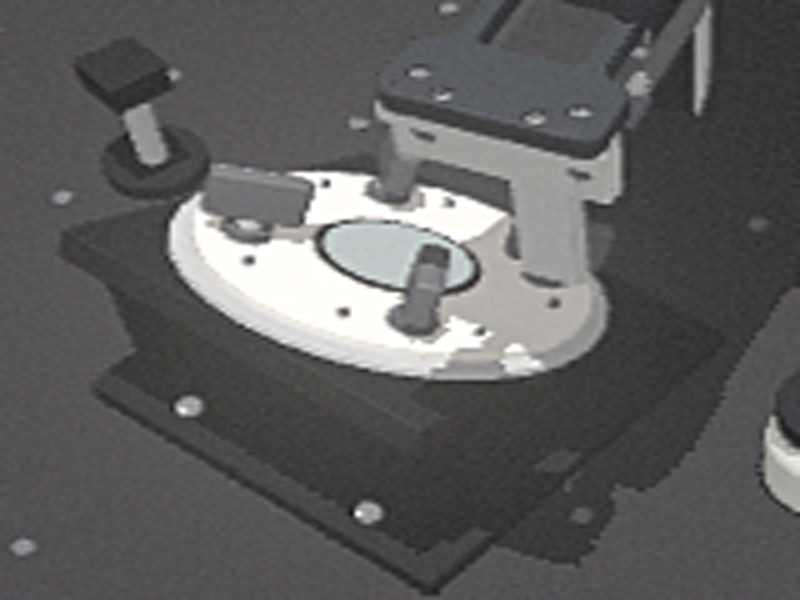

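```bash
cat > h.py <<'E'
import numpy as np,cv2
from scipy.spatial.transform import Rotation as R
from scipy.optimize import least_squares
def RE(o): return R.from_euler('xyz',o,degrees=True).as_matrix()
CAM={'scene':dict(K=(455.61372424,323.71312989,235.4441099),p=np.array([0.9969085,0.20259783,0.81163746]),R=RE([-145.914679,0.141237024,112.032681])),
'side':dict(K=(558.30464304,313.46859817,245.33802012),p=np.array([0.49188164,-0.82107489,0.67842557]),R=RE([-125.02539913,0.72712236,-5.82428976]))}
def proj(c,P):
    c=CAM[c]; q=(np.asarray(P)-c['p'])@c['R']; f,u,v=c['K']
    if c.get('fish'):
        r=np.linalg.norm(q[...,:2],axis=-1); th=np.arctan2(r,q[...,2]); s=f*th/r
        return np.stack([u+s*q[...,0],v+s*q[...,1]],-1)
    return np.stack([u+f*q[...,0]/q[...,2],v+f*q[...,1]/q[...,2]],-1)
def frame(yaw,tilt=30):
    # z normal leaning toward robot (-x), x up slope
    return RE([0,0,yaw])@R.from_euler('y',-tilt,degrees=True).as_matrix()
ANG={'FL':45,'NL':135,'NR':225,'FR':315}
def F2W(p,P): return np.asarray(P)@frame(p[3]).T+p[:3]
def circ(r,z,n=180):
    a=np.linspace(0,2*np.pi,n,endpoint=False); return np.stack([r*np.cos(a),r*np.sin(a),z+0*a],-1)
def wing(k,q):
    a=np.radians(ANG[k]); b=a-q
    c=np.array([.06*np.cos(a),.06*np.sin(a),.032]); X=np.array([np.cos(b),np.sin(b),0]);Y=np.array([-np.sin(b),np.cos(b),0]);Z=np.array([0,0,1])
    return np.array([c+sx*.02*X+sy*.006*Y+sz*.012*Z for sz in(-1,1) for sx,sy in((-1,-1),(1,-1),(1,1),(-1,1))])
def overlay(img,cam,p,q,s=1,off=(0,0)):
    f=lambda P:np.round((proj(cam,F2W(p,P))-off)*np.array(s)*8).astype(np.int32)
    for r,z in((.08,0),(.08,.01),(.03,.01)): cv2.polylines(img,[f(circ(r,z))],True,(0,0,255),1,cv2.LINE_AA,3)
    for k in ANG:
        w=f(wing(k,q[k]))
        for i in(0,4): cv2.polylines(img,[w[i:i+4]],True,(0,255,0),1,cv2.LINE_AA,3)
        for i in range(4): cv2.polylines(img,[w[[i,i+4]]],False,(0,255,0),1,cv2.LINE_AA,3)
    return img
E
cat > fit.py <<'E'
from h import *
cv=lambda l,o:np.array(l,float)/[5,4]+o
so=(230,220);co=(190,150)
S={'side':cv([(180,410),(250,422),(350,408),(450,370),(530,315),(590,255),(615,200),(612,165),(585,135),(545,124)],so),
'scene':cv([(168,235),(185,280),(240,325),(330,360),(430,377),(510,378),(570,360),(605,320),(172,215),(200,185),(300,173),(340,172)],co)}
G={'side':cv([(285,270),(455,210),(330,305),(405,196)],so),'scene':cv([(318,238),(480,270),(365,218),(430,292)],co)}
B={'side':(['NR','FR','FL','NL'],cv([(230,340),(450,288),(495,150),(290,212)],so)),'scene':(['FR','NR','FL'],cv([(247,230),(393,193),(412,322)],co))}
def res(p):
    o=[]
    for c in S:
        h=cv2.convexHull(proj(c,F2W(p,np.r_[circ(.08,0),circ(.08,.01)])).astype(np.float32))
        o+=[cv2.pointPolygonTest(h,tuple(map(float,x)),True) for x in S[c]]
        h=proj(c,F2W(p,circ(.031,.01))).astype(np.float32)
        o+=[cv2.pointPolygonTest(h,tuple(map(float,x)),True) for x in G[c]]
        P=[[.06*np.cos(np.radians(ANG[k])),.06*np.sin(np.radians(ANG[k])),.014] for k in B[c][0]]
        o+=list(((proj(c,F2W(p,P))-B[c][1])*.5).ravel())
    return np.array(o)
r=least_squares(res,[.5,-.05,.1,-15],x_scale=[.01,.01,.01,5],diff_step=1e-4)
for _ in range(3): r=least_squares(res,r.x,x_scale=[.01,.01,.01,5],diff_step=1e-4,loss='soft_l1')
print(r.x,np.abs(r.fun).mean()); print(np.round(r.fun,1))
q={k:.1 for k in ANG}
for n,o in(('side',so),('scene',co)):
    im=cv2.imread(f'pics/{n}0.png')[o[1]:o[1]+120,o[0]:o[0]+160]
    im=cv2.resize(im,None,fx=5,fy=5,interpolation=cv2.INTER_CUBIC)
    cv2.imwrite(f'pics/{n}0o.png',overlay(im,n,r.x,q,5,o))
E
python3 fit.py
```

```text
[  0.55065752  -0.10287921   0.08751753 -15.85955996] 1.5912872073846953
[-7.  -3.  -1.8 -1.8 -0.9 -1.  -1.3 -2.5 -2.3 -1.  -4.   0.4  0.3 -2.4
  1.1  0.4  1.4 -0.9  1.   0.4  0.6  0.5 -1.8 -0.3 -0.4 -0.4 -0.7 -2.3
 -3.9 -5.5 -2.2 -2.6 -0.6 -1.2  1.  -3.7 -2.2  0.9 -1.3  0.3 -1.7 -0.
 -1.1 -0. ]
```

View pics/side0o.png

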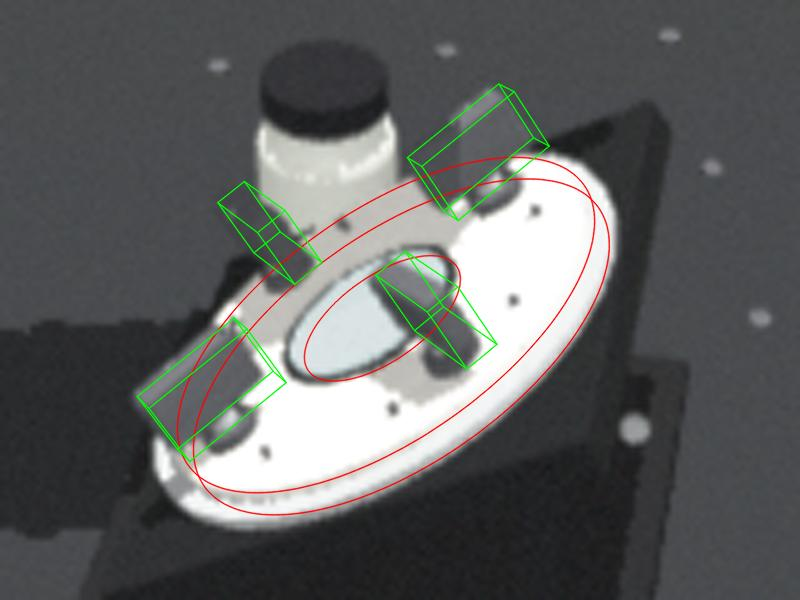

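View pics/scene0o.png

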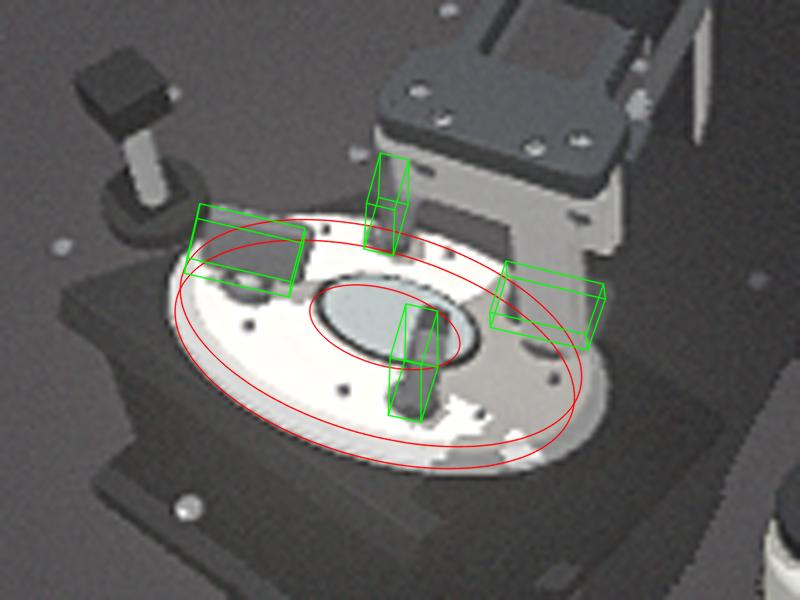

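```bash
sed -i 's/return np.asarray(P)@frame(p\[3\]).T/return np.asarray(P)@frame(p[3],p[4] if len(p)>4 else 30).T/' h.py
python3 - <<'E'
s=open('fit.py').read()
i=s.index('r=least'); j=s.index('q={k')
s=s[:i]+'''
best=None
for y0 in(-30,-10,10,30):
  for t0 in(20,30):
    r=least_squares(res,[.53,-.1,.08,y0,t0],x_scale=[.01,.01,.01,5,5],diff_step=1e-4,loss='soft_l1')
    r=least_squares(res,r.x,x_scale=[.01,.01,.01,5,5],diff_step=1e-5,loss='soft_l1')
    print(np.round(r.x,4),r.cost)
    if best is None or r.cost<best.cost: best=r
r=best
print(np.round(r.fun,1))
'''+s[j:]
open('fit.py','w').write(s)
E
python3 fit.py
```

```text
[  0.5492  -0.1018   0.0875 -14.7521  27.5663] 41.72505327328998
[  0.5492  -0.1018   0.0875 -14.7426  27.5587] 41.724986691653
[  0.5492  -0.1018   0.0875 -14.7508  27.5749] 41.72509392242924
[  0.5492  -0.1018   0.0875 -14.6982  27.5708] 41.72539703297742
[  0.5492  -0.1018   0.0875 -14.751   27.5593] 41.725015732448085
[  0.5492  -0.1018   0.0875 -14.7355  27.5598] 41.72497812170472
[  0.5492  -0.1018   0.0875 -14.7421  27.5618] 41.72495133170479
[  0.5492  -0.1018   0.0875 -14.6963  27.5498] 41.72546413164868
[-6.8 -3.6 -2.1 -1.5 -0.2 -0.3 -1.3 -3.1 -2.9 -1.5 -2.7 -0.  -0.2 -1.9
  0.7 -0.1  1.6 -0.8  0.7  0.5 -0.3  0.  -2.5 -0.2  0.2  0.1 -0.6 -2.5
 -3.9 -5.  -2.9 -3.2 -0.  -0.3  0.6 -2.9 -1.6  0.7 -1.1  0.7 -1.6 -0.5
 -0.6  0.1]
```

```bash
python3 - <<'E'
from h import *
for c in CAM: print(c,proj(c,[[.55,0,.177],[.503,0,.177],[.597,0,.177]]))
E
sed -i 's/-B\[c\]\[1\])\*.5/-B[c][1])*.0/' fit.py; python3 fit.py
```

```text
scene [[313.13325835 206.78310803]
 [323.18551191 187.68472967]
 [302.44938375 227.08150959]]
side [[302.3584021  209.72060124]
 [275.07334753 211.46630893]
 [329.44190217 207.98778909]]
[  0.5496  -0.102    0.0884 -12.7383  27.3553] 37.18839074802048
[  0.5497  -0.102    0.0884 -12.8445  27.4034] 37.18724220457705
[  0.5497  -0.1021   0.0884 -12.8887  27.4037] 37.18733386976258
[  0.5497  -0.102    0.0884 -12.8663  27.3848] 37.18741182946548
[  0.5497  -0.102    0.0884 -12.8745  27.4246] 37.187547455149286
[  0.5496  -0.1019   0.0884 -12.5965  27.3416] 37.191545596321994
[  0.5496  -0.1019   0.0884 -12.5576  27.3081] 37.19267949574464
[  0.5497  -0.102    0.0884 -12.8787  27.3955] 37.187375930858906
[-7.1 -3.6 -1.7 -1.   0.3  0.1 -1.  -2.7 -2.4 -0.8 -2.8  0.4 -0.4 -1.4
  0.   0.   0.  -0.   0.   0.  -0.   0.  -2.1  0.2  0.4 -0.  -1.  -3.1
 -4.4 -5.3 -2.6 -3.2 -0.2 -0.5  0.9 -3.1 -1.6  0.3 -0.   0.  -0.  -0.
 -0.  -0. ]
```

```bash
cat >> h.py <<'E'
def ray(c,uv):
    c=CAM[c]; f,u,v=c['K']; d=np.array([(uv[0]-u)/f,(uv[1]-v)/f,1.])
    if c.get('fish'):
        r=np.hypot(d[0],d[1]); th=r; d=np.array([d[0]/r*np.sin(th),d[1]/r*np.sin(th),np.cos(th)])
    return c['R']@d
def plane(c,uv,z=0):
    d=ray(c,uv); p=CAM[c]['p']; return p+d*(z-p[2])/d[2]
E
python3 - <<'E'
from h import *
CAM['wrist']=dict(K=(371.64829954,317.62016152,241.32620386),p=np.array([0.54995511,0.06539914,0.38433936]),R=RE([166.924180,.0765203898,-.0046412291]),fish=True)
for n in('scene','side','wrist'):
    g=cv2.cvtColor(cv2.imread(f'pics/{n}0.png'),6)
    m=((g>120)).astype(np.uint8)
    _,_,st,ce=cv2.connectedComponentsWithStats(m)
    L=[]
    for s,c in zip(st,ce):
        if 6<=s[4]<70 and s[2]<13 and s[3]<13:
            P=plane(n,c); 
            if .2<P[0]<.9 and -.5<P[1]<.5: L.append(P[:2])
    L=np.array(L); print(n); print(np.round(L[np.lexsort((L[:,1],L[:,0]))],3).tolist())
E
```

```text
scene
[[0.226, -0.099], [0.239, -0.149], [0.298, 0.101], [0.298, 0.402], [0.298, 0.201], [0.299, 0.301], [0.299, -0.201], [0.322, -0.09], [0.352, -0.19], [0.353, -0.107], [0.365, -0.124], [0.398, -0.4], [0.398, 0.101], [0.399, 0.201], [0.399, 0.401], [0.399, -0.199], [0.399, 0.301], [0.499, 0.201], [0.499, -0.4], [0.499, 0.301], [0.499, -0.3], [0.499, 0.401], [0.599, -0.3], [0.599, 0.201], [0.599, 0.301], [0.599, 0.402], [0.6, -0.4], [0.6, 0.101], [0.601, -0.179], [0.63, -0.08], [0.699, -0.4], [0.699, 0.001], [0.699, 0.101], [0.699, -0.3], [0.699, -0.2], [0.699, -0.099], [0.7, 0.201], [0.7, 0.301], [0.7, 0.402], [0.783, -0.396], [0.799, -0.3], [0.799, 0.201], [0.799, -0.2], [0.799, -0.1], [0.8, 0.001], [0.8, 0.101], [0.8, 0.301], [0.9, -0.4]]
side
[[0.298, -0.099], [0.299, -0.299], [0.299, -0.2], [0.399, 0.1], [0.399, -0.1], [0.399, -0.2], [0.399, -0.3], [0.493, -0.036], [0.499, -0.3], [0.499, -0.2], [0.599, -0.3], [0.608, 0.156], [0.612, -0.155], [0.641, -0.057], [0.699, 0.0], [0.699, -0.3], [0.699, -0.2], [0.7, -0.099], [0.799, -0.2], [0.799, -0.1], [0.8, 0.001], [0.8, -0.4], [0.9, -0.4]]
wrist
[[0.299, 0.1], [0.299, 0.201], [0.399, 0.201], [0.399, 0.1], [0.4, -0.2], [0.479, -0.034], [0.5, 0.1], [0.5, 0.201], [0.51, -0.076], [0.6, 0.1], [0.6, 0.2], [0.7, 0.0], [0.7, -0.2], [0.7, 0.1], [0.7, 0.2], [0.8, 0.201], [0.8, 0.0], [0.8, 0.1], [0.831, -0.426]]
```

```bash
python3 - <<'E'
from h import *
# bolts & tips triangulate
def tri(obs):
    A=np.zeros((3,3));b=np.zeros(3)
    for c,uv in obs:
        d=ray(c,uv);d/=np.linalg.norm(d);M=np.eye(3)-np.outer(d,d);A+=M;b+=M@CAM[c]['p']
    return np.linalg.solve(A,b)
z=lambda u,v,o,sy=4:(u/5+o[0],v/sy+o[1])
so=(230,220);co=(190,150)
print('bolts',tri([('scene',z(369,513,co)),('side',z(635,343,so))]),tri([('scene',z(188,406,co)),('side',z(600,502,so))]))
print('glassL..', tri([('scene',z(399,255,co)),('side',z(370,250,so))]))
print('post?')
for n,o in(('FR',None),):pass
# holes on ring: small dots
side=[(265,362),(392,328),(513,240),(535,169),(343,180)]
scene=[(249,260),(343,311),(480,330),(553,302),(327,183),(448,203)]
print('FR screw', tri([('scene',z(247,232,co)),('side',z(450,288,so))]))
print('FL screw', tri([('scene',z(412,322,co)),('side',z(495,150,so))]))
print('NR screw', tri([('scene',z(393,193,co)),('side',z(230,340,so))]))
print('tipside y=0:'); 
for uv in((268,199),(335,196)):
    d=ray('side',uv);p=CAM['side']['p'];print(p-d*p[1]/d[1])
E
```

```text
bolts [ 0.63762941 -0.07381774  0.01400782] [ 0.60963029 -0.17075496  0.01465576]
glassL.. [ 0.54161698 -0.09811051  0.09616866]
post?
FR screw [ 0.56315711 -0.14988069  0.11612635]
FL screw [ 0.58843196 -0.06656267  0.11988864]
NR screw [ 0.49313021 -0.1262576   0.07589207]
tipside y=0:
[0.49238388 0.         0.202454  ]
[0.60646801 0.         0.20016123]
```

```bash
python3 - <<'E'
from h import *
CAM['wrist']=dict(K=(371.64829954,317.62016152,241.32620386),p=np.array([0.54995511,0.06539914,0.38433936]),R=RE([166.924180,.0765203898,-.0046412291]),fish=True)
P=[[.503,.0,.177],[.597,0,.177],[.4905,-.008,.177],[.4905,.008,.177]]
for c in CAM: print(c,proj(c,P))
a=cv2.imread('pics/side0.png')[130:230,240:360]; a=cv2.convertScaleAbs(a,alpha=1.5,beta=30)
b=cv2.imread('pics/wrist0.png')[200:420,130:510]
cv2.imwrite('pics/a.png',cv2.resize(a,None,fx=6,fy=6)); cv2.imwrite('pics/b.png',cv2.resize(cv2.convertScaleAbs(b,alpha=1.3,beta=20),None,fx=2,fy=2))
E
```

```text
scene [[323.18551191 187.68472967]
 [302.44938375 227.08150959]
 [321.69933821 181.54732745]
 [329.8367133  184.04570561]]
side [[275.07334753 211.46630893]
 [329.44190217 207.98778909]
 [267.9457087  214.38122519]
 [267.62143513 209.51748617]]
wrist [[238.97243604 269.6094956 ]
 [397.38069008 269.6485625 ]
 [219.78074058 281.95901245]
 [217.87110819 256.4792232 ]]
```

View pics/a.png

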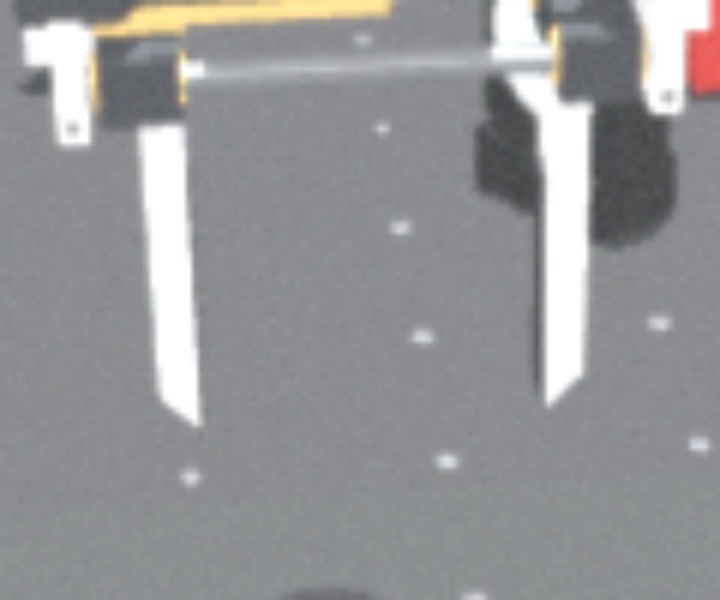

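View pics/b.png

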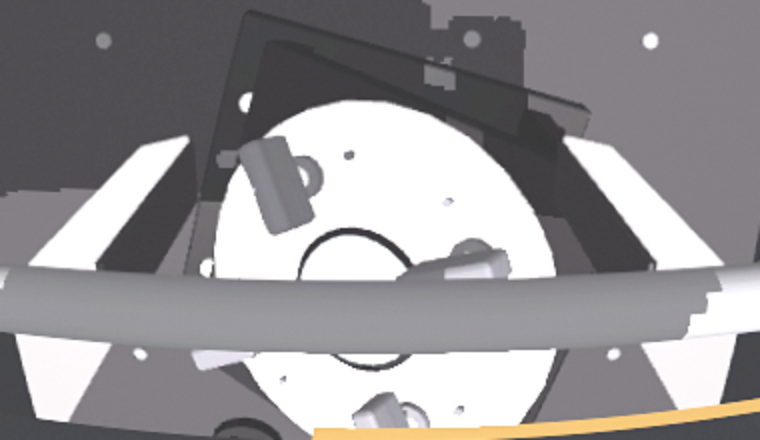

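```bash
cat >> h.py <<'E'
def tri(obs):
    A=np.zeros((3,3));b=np.zeros(3);D=[]
    for c,uv in obs:
        d=ray(c,uv);d/=np.linalg.norm(d);M=np.eye(3)-np.outer(d,d);A+=M;b+=M@CAM[c]['p'];D.append(M)
    x=np.linalg.solve(A,b)
    return x,[round(1e3*np.linalg.norm(M@(x-CAM[c]['p'])),1) for M,(c,_) in zip(D,obs)]
E
python3 - <<'E'
from h import *
CAM['wrist']=dict(K=(371.64829954,317.62016152,241.32620386),p=np.array([0.54995511,0.06539914,0.38433936]),R=RE([166.924180,.0765203898,-.0046412291]),fish=True)
print(tri([('side',(273.3,200.8)),('wrist',(223.5,267.5))]))
print(tri([('side',(331.4,197.5)),('wrist',(412.5,267.5))]))
for h in(0,.01,.02,.03): print(proj('wrist',[[.503,-.008,.177+h],[.503,.008,.177+h]]),proj('side',[[.503,-.008,.177+h]]))
E
```

```text
(array([0.49982582, 0.00662877, 0.19485389]), [np.float64(1.4), np.float64(1.4)])
(array([0.60139196, 0.0064846 , 0.19392509]), [np.float64(0.3), np.float64(0.3)])
[[239.77033859 282.32104865]
 [238.22163448 256.62278689]] [[275.28640622 213.90911465]]
[[236.32922273 288.06024584]
 [234.58565141 261.3424761 ]] [[274.97983195 208.8851648 ]]
[[232.59301079 294.3134787 ]
 [230.62009637 266.50714748]] [[274.66951472 203.79987782]]
[[228.52539844 301.14755922]
 [226.28088206 272.17919623]] [[274.35538558 198.65212351]]
```

```bash
cat > fit2.py <<'E'
exec(open('fit.py').read().split('def res')[0])
def res(p):
    o=[]
    for c in S:
        h=cv2.convexHull(proj(c,F2W(p[:5],np.r_[circ(p[5],0),circ(p[5],.01)])).astype(np.float32))
        o+=[cv2.pointPolygonTest(h,tuple(map(float,x)),True) for x in S[c]]
        h=proj(c,F2W(p[:5],circ(p[6],.01))).astype(np.float32)
        o+=[cv2.pointPolygonTest(h,tuple(map(float,x)),True) for x in G[c]]
        P=[[.06*np.cos(np.radians(ANG[k])),.06*np.sin(np.radians(ANG[k])),.014] for k in B[c][0]]
        o+=list(((proj(c,F2W(p[:5],P))-B[c][1])*.5).ravel())
    return np.array(o)
for w in (0,1):
  r=least_squares(res,[.54,-.1,.08,-16,30,.08,.03],x_scale=[.01,.01,.01,5,5,.01,.01],diff_step=1e-4,loss='soft_l1')
  r=least_squares(res,r.x,x_scale=[.01,.01,.01,5,5,.01,.01],diff_step=1e-5,loss='soft_l1')
print(np.round(r.x,4),r.cost);print(np.round(r.fun,1))
E
python3 fit2.py
```

```text
[  0.5463  -0.1      0.0862 -15.2737  29.4633   0.0874   0.0335] 7.535432533053634
[-0.9  0.5 -0.1 -0.8 -0.2 -0.3 -0.1 -0.5  0.1  1.8 -0.4 -0.3  0.8 -0.8
 -0.2  0.2  0.2 -1.1 -0.5  0.3 -0.9  0.3 -0.1  0.6  0.2  0.3  0.5 -0.1
  0.1  0.  -0.5 -0.4  1.9  1.4  0.8 -0.2 -0.7  1.  -0.1  0.1 -0.8 -0.4
  0.2 -0.4]
```

```bash
python3 - <<'E'
from h import *
CAM['wrist']=dict(K=(371.64829954,317.62016152,241.32620386),p=np.array([0.54995511,0.06539914,0.38433936]),R=RE([166.924180,.0765203898,-.0046412291]),fish=True)
p=[.5463,-.1,.0862,-15.27,29.46]; q={k:.1 for k in ANG}
for n,o,w in(('side',(230,220),(160,120)),('scene',(190,150),(160,120)),('wrist',(190,200),(260,220))):
    s=5 if n!='wrist' else 3
    im=cv2.imread(f'pics/{n}0.png')[o[1]:o[1]+w[1],o[0]:o[0]+w[0]]
    im=cv2.resize(im,None,fx=s,fy=s,interpolation=cv2.INTER_CUBIC)
    cv2.imwrite(f'pics/{n}1o.png',overlay(im,n,p,q,s,o)[:600])
E
```

```text
(no output)
```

View pics/side1o.png

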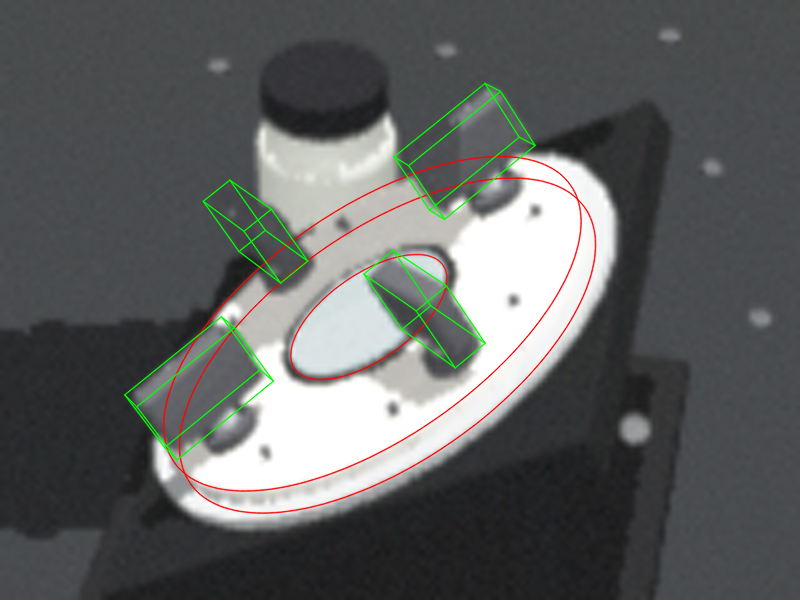

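View pics/scene1o.png

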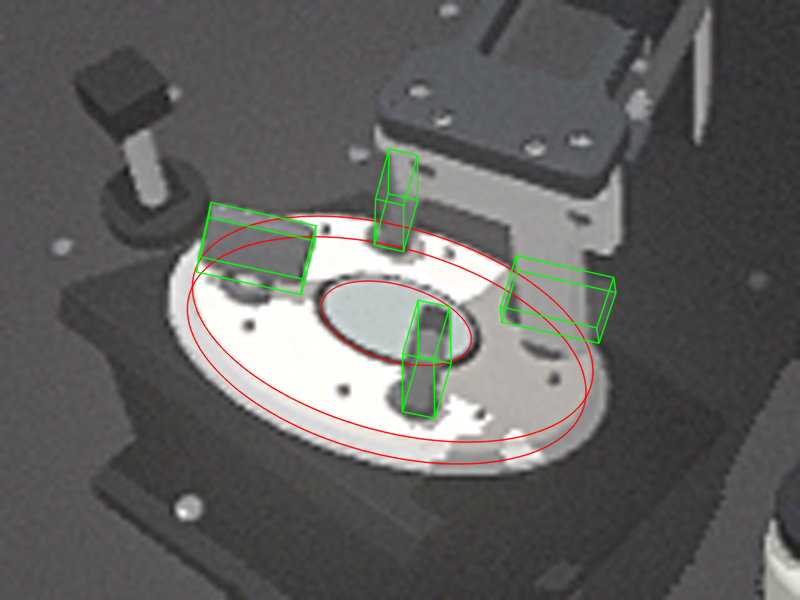

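View pics/wrist1o.png

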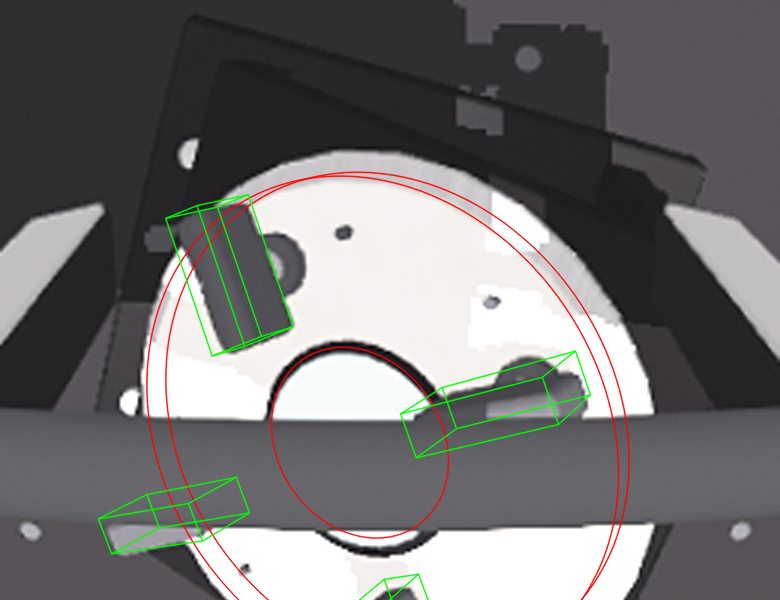

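```bash
cat > plan.py <<'E'
from h import *
import sys
from plant import ctrl
PR=[.5463,-.1,.0862,-15.27,30]
def target(pos,phi,p=PR):
    """pos in ring frame of TCP; phi: ring angle of tool x; tool z=-n"""
    Fm=frame(p[3],p[4]); a=np.radians(phi)
    X=Fm@[np.cos(a),np.sin(a),0]; Z=-Fm[:,2]; Y=np.cross(Z,X)
    return F2W(p,pos),np.stack([X,Y,Z],1)
def state():
    s=ctrl.get_state(); return s,np.array(s['tcp_pos']),RE(s['orientation'])
def delta(pos,phi,p=PR,cur=None):
    if cur is None: _,P,Rm=state()
    else: P,Rm=cur
    Pt,Rt=target(pos,phi,p)
    d=Rm.T@(Pt-P); rv=R.from_matrix(Rm.T@Rt).as_rotvec(degrees=True)
    print('lin(tool)',np.round(d*1e3,1),'mm  turn',np.round(rv,2)); return Pt,Rt
def inring(p=PR):
    _,P,Rm=state(); Fm=frame(p[3],p[4]); r=(P-p[:3])@Fm; M=Fm.T@Rm
    print('ring pos mm',np.round(r*1e3,1),'phi',np.round(np.degrees(np.arctan2(M[1,0],M[0,0])),2),'tilt err',np.round(np.degrees(np.arccos(min(1,-M[2,2]))),2))
E
python3 - <<'E'
from plan import *
print('post foot',plane('side',(263,407),0.0),'jar',plane('side',(294,262)))
Pt,Rt=delta([0,-.09,.08],0); print(Pt)
E
```

```text
post foot [ 0.46346096 -0.26855049  0.        ] jar [0.53627059 0.08888838 0.        ]
lin(tool) [-65.8 176.3  20.9] mm  turn [-3.99 29.87 14.92]
[ 0.48400906 -0.17628787  0.15548203]
```

>>> play_rows([
  {"grip": 0.094,"linear": [0,0,-0.01],"turn": [-0.8,6,3]},
  {"grip": 0.094,"linear": [0,0,0],"turn": [-0.8,6,3]},
  {"grip": 0.094,"linear": [0,0,0],"turn": [-0.8,6,3]},
  {"grip": 0.094,"linear": [0,0,0],"turn": [-0.8,6,3]},
  {"grip": 0.094,"linear": [0,0,0],"turn": [-0.8,6,3]},
  {"grip": 0.094,"linear": [0,0,0],"turn": [0,0,0]},
])

```text
t: 0.75
tcp_pos: [0.5483, 0.0006, 0.1857]
orientation: [-180.0, -30.2, -15.4]
ft_force: [-0.8, 0.6, 0.4]
opening: 0.0942
```

```bash
python3 - <<'E'
from plan import *
Pt,Rt=delta([0,-.09,.08],0);inring();print(state()[0]['joints'])
E
```

```text
lin(tool) [-28.2 187.6  18.4] mm  turn [ 0.   -0.17 -0.08]
ring pos mm [28.4 97.6 98.4] phi -0.08 tilt err 0.17
[  0.51824349   0.20909043 111.13199013 -12.26453368  40.08620086
  23.25765898]
```

>>> play_rows([
  {"grip": 0.094,"linear": [-0.007,0.047,0.0045],"turn": [0,0,0]},
  {"grip": 0.094,"linear": [-0.007,0.047,0.0045],"turn": [0,0,0]},
  {"grip": 0.094,"linear": [-0.007,0.047,0.0045],"turn": [0,0,0]},
  {"grip": 0.094,"linear": [-0.007,0.047,0.0045],"turn": [0,0,0]},
  {"grip": 0.094,"linear": [0,0,0],"turn": [0,0,0]},
  {"grip": 0.094,"linear": [0,0,0],"turn": [0,0,0]},
])

```text
t: 1.35
tcp_pos: [0.4857, -0.1785, 0.1572]
orientation: [-179.9, -30.1, -15.5]
ft_force: [0.3, -0.5, 0.4]
opening: 0.0939
```

```bash
python3 - <<'E'
from plan import *
import pickle
inring();print(state()[0]['joints'])
i=ctrl.camera_info('wrist'); pickle.dump(i,open('w1.pkl','wb'))
im=ctrl.read_camera('wrist')[:,:,::-1].copy(); cv2.imwrite('pics/wrist2.png',im)
cv2.imwrite('pics/scene2.png',ctrl.read_camera('scene')[:,:,::-1])
CAM['wrist']=dict(K=(371.648,317.62,241.326),p=i['xyz'],R=RE(i['orientation']),fish=True)
q={k:.1 for k in ANG}
a=cv2.resize(im[0:300,120:520],None,fx=2,fy=2,interpolation=cv2.INTER_CUBIC)
cv2.imwrite('pics/wrist2z.png',a)
cv2.imwrite('pics/wrist2o.png',overlay(a,'wrist',PR,q,2,(120,0)))
E
```

```text
ring pos mm [  2.8 -91.7  80.4] phi -0.19 tilt err 0.1
[-27.88405058  -2.7736913  118.1499864   10.83350852  35.61114067
 -19.60960207]
```

View pics/wrist2o.png

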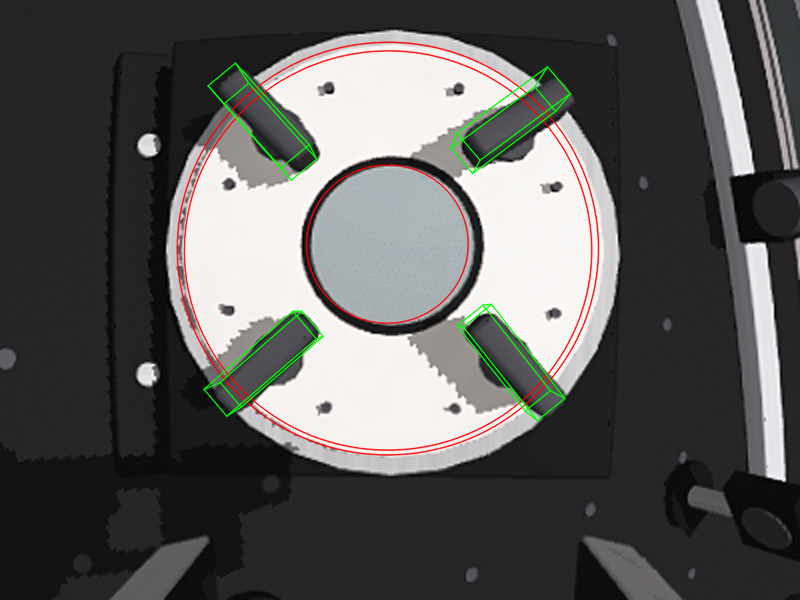

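View pics/scene2.png

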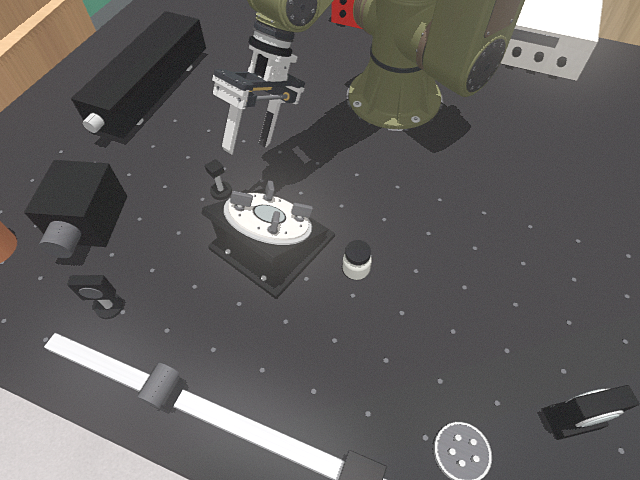

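```bash
python3 - <<'E'
import cv2,numpy as np
im=cv2.imread('pics/wrist2.png')
t=[]
for (u,v) in((215,20),(340,20),(215,145),(340,145)):
    a=cv2.resize(im[v:v+75,u:u+75],(400,300) if 0 else (300,300),interpolation=cv2.INTER_CUBIC); t.append(cv2.convertScaleAbs(a,alpha=1.4,beta=25))
cv2.imwrite('pics/w2t.png',np.vstack([np.hstack(t[:2]),np.hstack(t[2:])]))
E
```

```text
(no output)
```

View pics/w2t.png

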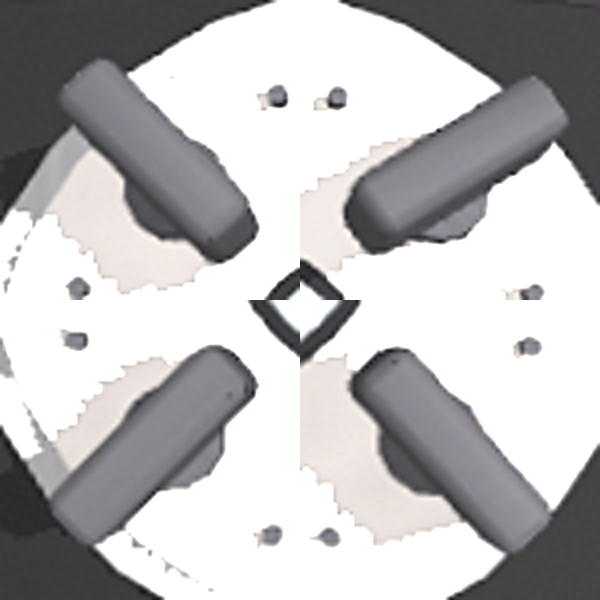

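```bash
cat > fit3.py <<'E'
exec(open('fit.py').read().split('def res')[0])
import pickle
i=pickle.load(open('w1.pkl','rb'))
CAM['wrist']=dict(K=(371.648,317.62,241.326),p=i['xyz'],R=RE(i['orientation']),fish=True)
def loc(k,l):
    o={'NL':(215,20),'FL':(340,20),'NR':(215,145),'FR':(340,145)}[k]; return [o[0]+l[0]/4,o[1]+l[1]/4]
W={'NL':((82,76),(233,225)),'FL':((252,98),(70,205)),'NR':((72,225),(238,65)),'FR':((235,230),(75,65))}
# wrist ring silhouette from zoom2 (x2, off 120,0)
SW=np.array([(166,245),(620,245),(392,30),(392,474),(235,85),(555,85),(230,405),(555,405)])/2.+[120,0]
GW=np.array([(302,245),(483,245),(392,156),(392,334)])/2.+[120,0]
def res(p):
    P=np.r_[p[:4],30]; rr,rg=p[4:6]; q=dict(zip(ANG,p[6:10])); o=[]
    for c,pts in list(S.items())+[('wrist',SW)]:
        h=cv2.convexHull(proj(c,F2W(P,np.r_[circ(rr,0),circ(rr,.01)])).astype(np.float32))
        o+=[cv2.pointPolygonTest(h,tuple(map(float,x)),True) for x in pts]
    for c,pts in list(G.items())+[('wrist',GW)]:
        h=proj(c,F2W(P,circ(rg,.01))).astype(np.float32)
        o+=[cv2.pointPolygonTest(h,tuple(map(float,x)),True) for x in pts]
    for k in W:
        a=np.radians(ANG[k]);b=a-q[k];e=np.array([np.cos(b),np.sin(b),0]);c0=np.array([p[10]*np.cos(a),p[10]*np.sin(a),p[11]])
        o+=list((proj('wrist',F2W(P,[c0+.02*e,c0-.02*e]))-[loc(k,W[k][0]),loc(k,W[k][1])]).ravel())
    return np.array(o)
x0=[.5463,-.1,.086,-15.3,.087,.033,.1,.1,.1,.1,.06,.044]
xs=[.01,.01,.01,5,.01,.01]+[.1]*4+[.01,.01]
r=least_squares(res,x0,x_scale=xs,diff_step=1e-4,loss='soft_l1')
r=least_squares(res,r.x,x_scale=xs,diff_step=1e-5,loss='soft_l1')
print(np.round(r.x,4),r.cost); print(np.round(r.fun,1))
print({k:round(float(np.degrees(v)),1) for k,v in zip(ANG,r.x[6:10])})
E
python3 fit3.py
```

```text
[ 5.48000e-01 -1.00500e-01  8.75000e-02 -1.58759e+01  8.69000e-02
  3.36000e-02  1.79500e-01  3.36000e-02  3.95000e-02 -1.49000e-02
  6.11000e-02  3.65000e-02] 17.103064663416625
[-2.2 -0.4 -0.7 -1.3 -0.5 -0.2  0.4  0.4  1.   2.4  0.3  0.8  0.3  0.4
  0.6 -0.1 -0.1 -0.7 -0.1 -0.2  1.7  1.1  0.4  0.4  2.  -0.9 -1.3 -2.6
  0.1  0.3 -1.1  0.9  0.4 -0.5  1.4 -0.8 -0.8  1.2 -0.2  0.2  0.4 -0.9
 -1.   0.3 -0.4  0.7  0.2  0.1 -1.2  1.5 -0.7 -0.1 -0.6 -0.1  0.3  0.
  0.1 -0.2]
{'FL': 10.3, 'NL': 1.9, 'NR': 2.3, 'FR': -0.9}
```

```bash
sed -i 's/^PR=.*/PR=[.548,-.1005,.0875,-15.9,30]/' plan.py; python3 - <<'E'
from plan import *
inring(); delta([-.0431,.0431,.08],43)
E
```

```text
ring pos mm [  1.6 -90.1  79.7] phi 0.52 tilt err 0.41
lin(tool) [ -43.5 -133.6    0.5] mm  turn [ -0.32  -0.28 -42.48]
```

>>> play_rows([
  {"grip": 0.05,"linear": [-0.0145,-0.0445,0],"turn": [0,0,0]},
  {"grip": 0.05,"linear": [-0.0145,-0.0445,0],"turn": [0,0,0]},
  {"grip": 0.05,"linear": [-0.0145,-0.0445,0],"turn": [0,0,0]},
  {"grip": 0.05,"linear": [0,0,0],"turn": [0,0,-8.5]},
  {"grip": 0.05,"linear": [0,0,0],"turn": [0,0,-8.5]},
  {"grip": 0.05,"linear": [0,0,0],"turn": [0,0,-8.5]},
  {"grip": 0.05,"linear": [0,0,0],"turn": [0,0,-8.5]},
  {"grip": 0.05,"linear": [0,0,0],"turn": [0,0,-8.5]},
  {"grip": 0.05,"linear": [0,0,0],"turn": [0,0,0]},
  {"grip": 0.05,"linear": [0,0,0],"turn": [0,0,0]},
])

```text
t: 2.45
tcp_pos: [0.485, -0.0386, 0.1356]
orientation: [158.7, -21.9, 31.2]
ft_force: [-0.1, -0.7, 0.5]
opening: 0.05
```

```bash
python3 - <<'E'
from plan import *
inring(); delta([-.0431,.0431,.05],43); print(state()[0]['joints'],state()[0]['opening'])
cv2.imwrite('pics/side3.png',cv2.resize(ctrl.read_camera('side')[160:360,180:420,::-1],None,fx=3,fy=3,interpolation=cv2.INTER_CUBIC))
E
```

```text
ring pos mm [-43.1  42.3  80.4] phi 42.79 tilt err 0.41
lin(tool) [ 0.4 -0.5 30.4] mm  turn [-0.17 -0.37 -0.2 ]
[ -6.06209991  -4.85308114 123.35973565  -8.6294448   31.93587548
 -26.93354705] 0.0500055055414983
```

View pics/side3.png

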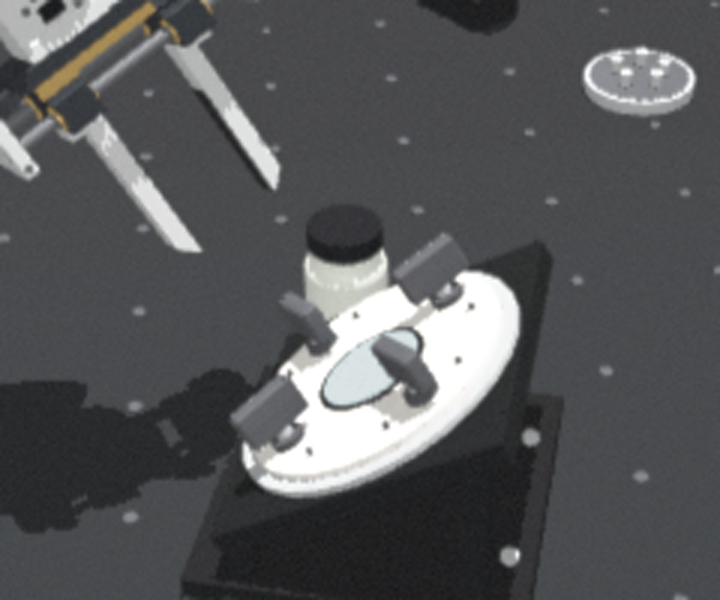

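>>> play_rows([
  {"grip": 0.05,"linear": [0.0004,-0.0005,0.03],"turn": [-0.2,-0.4,-0.2]},
  {"grip": 0.05,"linear": [0,0,0.02],"turn": [0,0,0]},
  {"grip": 0.05,"linear": [0,0,0.007],"turn": [0,0,0]},
  {"grip": 0.05,"linear": [0,0,0.005],"turn": [0,0,0]},
  {"grip": 0.05,"linear": [0,0,0],"turn": [0,0,0]},
])

```text
t: 3.0
tcp_pos: [0.5148, -0.0474, 0.0818]
orientation: [158.4, -21.3, 31.3]
ft_force: [-0.6, -0.9, -0.1]
opening: 0.0498
```

```bash
python3 - <<'E'
from plan import *
inring(); print(state()[0]['ft_force'])
cv2.imwrite('pics/side4.png',cv2.resize(ctrl.read_camera('side')[180:340,220:400,::-1],None,fx=4,fy=3.7,interpolation=cv2.INTER_CUBIC))
cv2.imwrite('pics/wrist4.png',ctrl.read_camera('wrist')[:,:,::-1])
E
```

```text
ring pos mm [-43.1  42.   18.3] phi 43.11 tilt err 0.11
[-0.55853347 -0.87515039 -0.07746772]
```

View pics/side4.png

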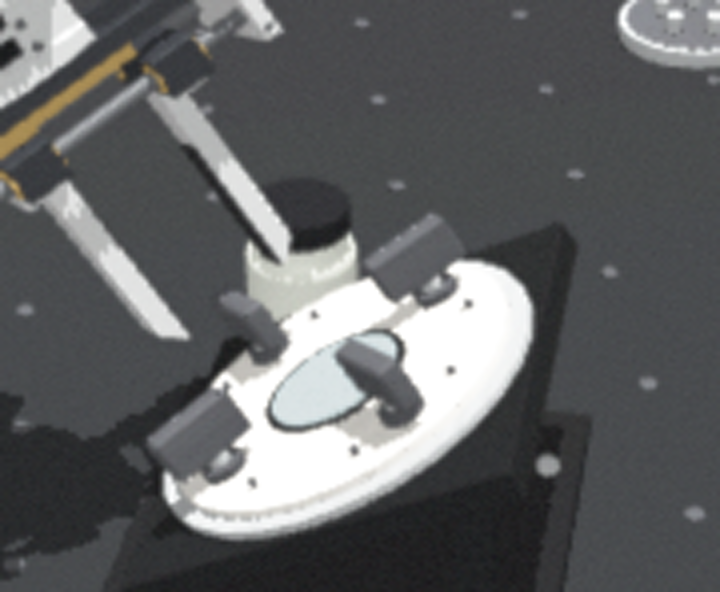

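View pics/wrist4.png

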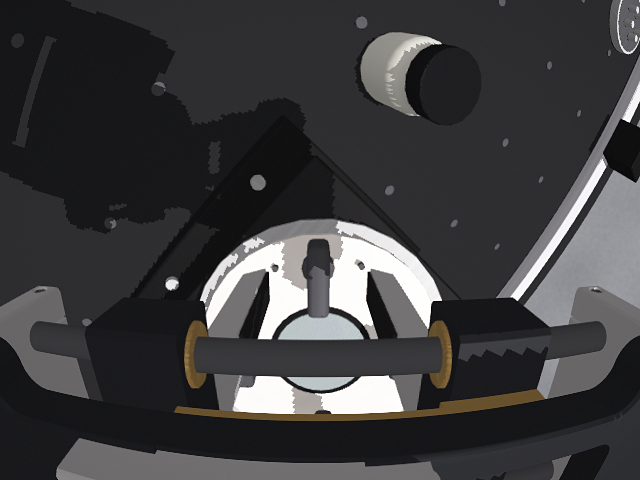

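>>> play_rows([
  {"grip": 0.02,"linear": [0,0,0],"turn": [0,0,0]},
  {"grip": 0.02,"linear": [0,0,0],"turn": [0,0,0]},
  {"grip": 0.005,"linear": [0,0,0],"turn": [0,0,0]},
  {"grip": 0.005,"linear": [0,0,0],"turn": [0,0,0]},
])

```text
t: 3.5
tcp_pos: [0.5148, -0.0475, 0.0819]
orientation: [158.4, -21.3, 31.3]
ft_force: [0.2, 0.4, 0.2]
opening: 0.0212
```

```bash
python3 - <<'E'
from plan import *
inring(); print(state()[0]['ft_force'],state()[0]['torque'])
cv2.imwrite('pics/side5.png',cv2.resize(ctrl.read_camera('side')[180:340,220:400,::-1],None,fx=4,fy=3.7,interpolation=cv2.INTER_CUBIC))
E
```

```text
ring pos mm [-43.   41.9  18.3] phi 43.15 tilt err 0.11
[0.24345538 0.38967167 0.20927924] [0.12384456 0.2162864  0.01062119]
```

View pics/side5.png

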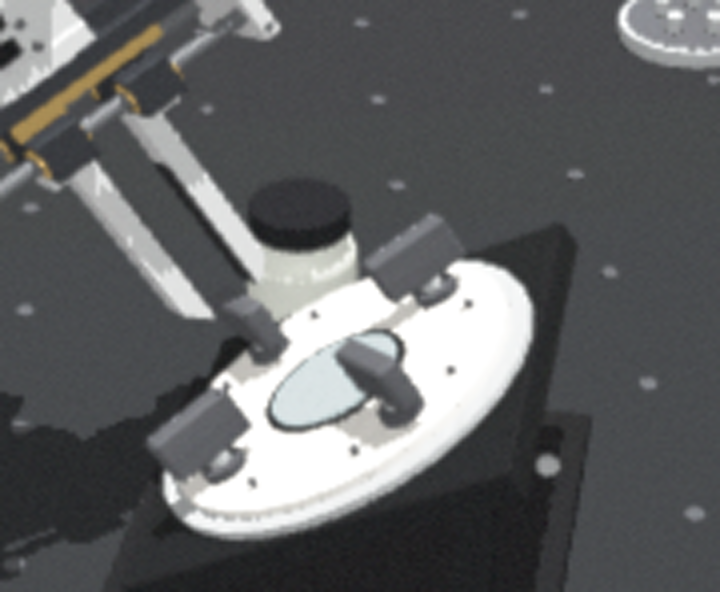

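>>> play_rows([
  {"grip": 0.005,"linear": [0,0,0],"turn": [0,0,0]},
  {"grip": 0.005,"linear": [0,0,0],"turn": [0,0,0]},
  {"grip": 0.005,"linear": [0,0,0],"turn": [0,0,0]},
])

```text
t: 3.85
tcp_pos: [0.5148, -0.0474, 0.0817]
orientation: [158.4, -21.3, 31.4]
ft_force: [-0.0, -0.7, -0.4]
opening: 0.0052
```

```bash
python3 - <<'E'
from plan import *
inring(); print(state()[0]['ft_force'],state()[0]['torque'])
cv2.imwrite('pics/side6.png',cv2.resize(ctrl.read_camera('side')[180:340,220:400,::-1],None,fx=4,fy=3.7,interpolation=cv2.INTER_CUBIC))
cv2.imwrite('pics/scene6.png',cv2.resize(ctrl.read_camera('scene')[130:290,190:370,::-1],None,fx=4,fy=3.7,interpolation=cv2.INTER_CUBIC))
E
```

```text
ring pos mm [-43.2  41.9  18.2] phi 43.16 tilt err 0.11
[-0.01749284 -0.65300989 -0.35383048] [0.07616716 0.17380758 0.01456365]
```

View pics/side6.png

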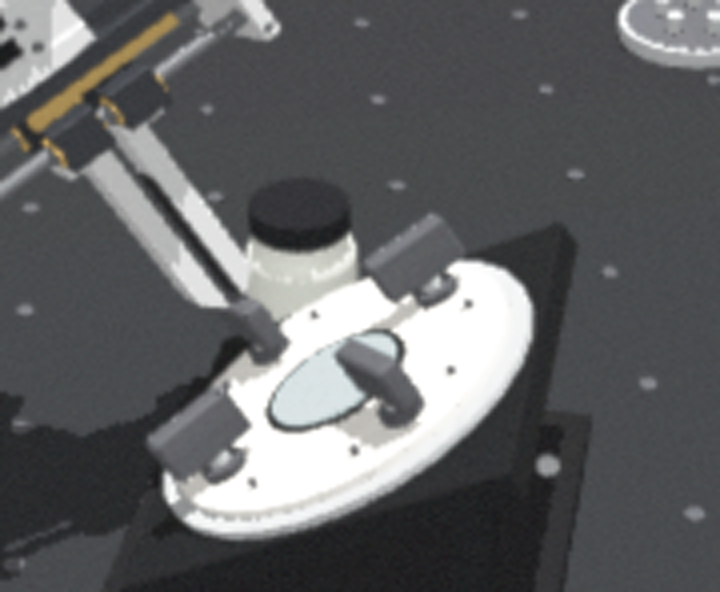

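View pics/scene6.png

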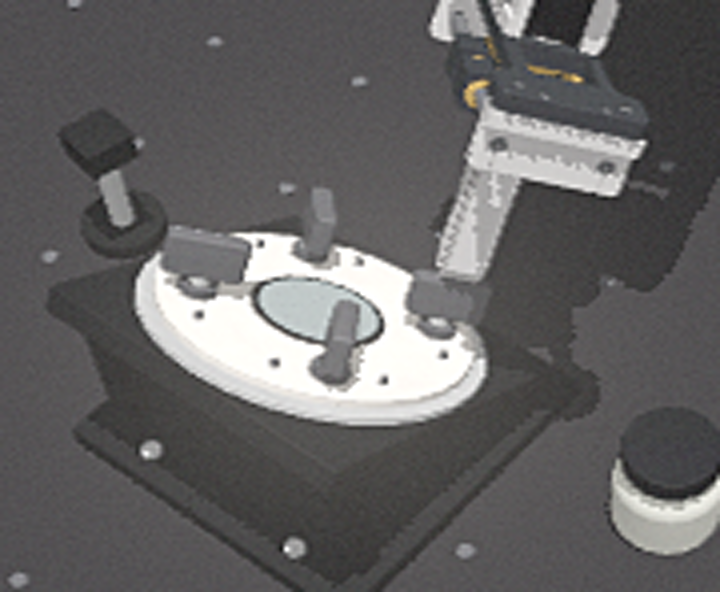

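>>> play_rows([
  {"grip": 0.045,"linear": [0,0,-0.003],"turn": [0,0,0]},
  {"grip": 0.045,"linear": [0,0,-0.003],"turn": [0,0,0]},
  {"grip": 0.045,"linear": [0,0,0],"turn": [0,0,0]},
  {"grip": 0.045,"linear": [0,0,0],"turn": [0,0,0]},
  {"grip": 0.045,"linear": [0,0,0.006],"turn": [0,0,0]},
  {"grip": 0.045,"linear": [0,0,0.004],"turn": [0,0,0]},
  {"grip": 0.045,"linear": [0,0,0.003],"turn": [0,0,0]},
  {"grip": 0.045,"linear": [0,0,0.003],"turn": [0,0,0]},
  {"grip": 0.045,"linear": [0,0,0],"turn": [0,0,0]},
])

```text
t: 4.85
tcp_pos: [0.5195, -0.0489, 0.0725]
orientation: [158.4, -21.3, 31.3]
ft_force: [0.4, 0.4, 0.4]
opening: 0.0451
```

```bash
python3 - <<'E'
from plan import *
inring(); print(state()[0]['ft_force'],state()[0]['torque'])
cv2.imwrite('pics/side7.png',cv2.resize(ctrl.read_camera('side')[180:340,220:400,::-1],None,fx=4,fy=3.7,interpolation=cv2.INTER_CUBIC))
cv2.imwrite('pics/scene7.png',cv2.resize(ctrl.read_camera('scene')[130:290,190:370,::-1],None,fx=4,fy=3.7,interpolation=cv2.INTER_CUBIC))
E
```

```text
ring pos mm [-43.5  41.8   7.8] phi 43.16 tilt err 0.12
[0.44140342 0.43956639 0.44858436] [ 0.09113525  0.20901437 -0.02770564]
```

View pics/side7.png

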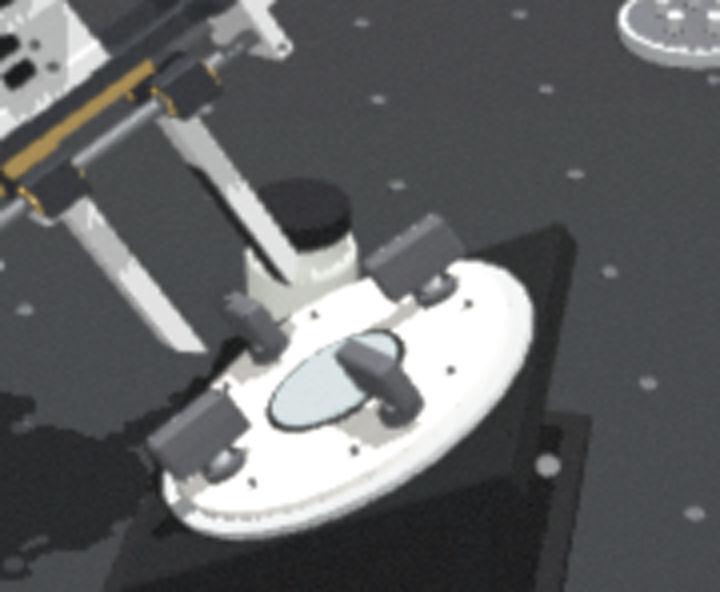

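View pics/scene7.png

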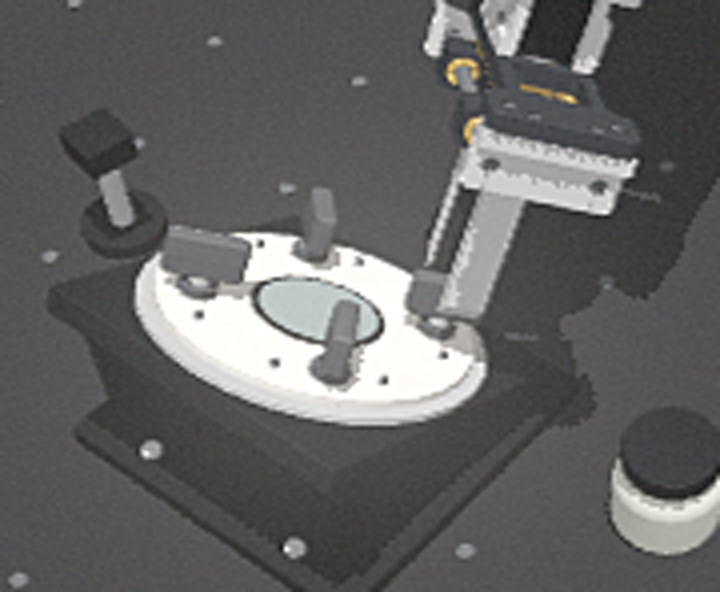

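>>> play_rows([
  {"grip": 0.02,"linear": [0,0,0.0015],"turn": [0,0,0]},
  {"grip": 0.0,"linear": [0,0,0.0015],"turn": [0,0,0]},
  {"grip": 0.0,"linear": [0,0,0],"turn": [0,0,0]},
  {"grip": 0.0,"linear": [0,0,0],"turn": [0,0,0]},
  {"grip": 0.0,"linear": [0,0,0],"turn": [0,0,0]},
  {"grip": 0.0,"linear": [0,0,0],"turn": [0,0,0]},
])

```text
t: 5.55
tcp_pos: [0.5213, -0.0491, 0.0706]
orientation: [158.4, -21.4, 31.4]
ft_force: [3.1, 1.0, -0.8]
opening: 0.0118
```

```bash
python3 - <<'E'
from plan import *
inring(); s,_,Rm=state();print(s['ft_force'],Rm.T@s['ft_force'],s['torque'])
cv2.imwrite('pics/side8.png',cv2.resize(ctrl.read_camera('side')[180:340,220:400,::-1],None,fx=4,fy=3.7,interpolation=cv2.INTER_CUBIC))
E
```

```text
ring pos mm [-42.8  42.1   5.3] phi 43.16 tilt err 0.1
[ 3.12952025  1.02507637 -0.78843958] [ 2.69807527e+00 -1.07575863e-03  2.04614374e+00] [ 0.49170462 -0.1592581   0.26556432]
```

View pics/side8.png

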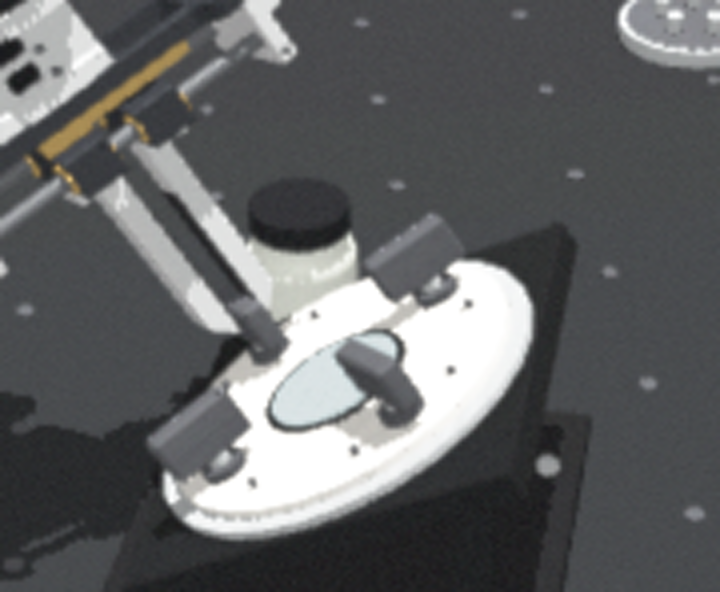

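>>> play_rows([
  {"grip": 0.0,"linear": [0,0,0],"turn": [0,0,3.2]},
  {"grip": 0.0,"linear": [0,0,0],"turn": [0,0,8]},
  {"grip": 0.0,"linear": [0,0,0],"turn": [0,0,8]},
  {"grip": 0.0,"linear": [0,0,0],"turn": [0,0,8]},
  {"grip": 0.0,"linear": [0,0,0],"turn": [0,0,8]},
  {"grip": 0.0,"linear": [0,0,0],"turn": [0,0,8]},
  {"grip": 0.0,"linear": [0,0,0],"turn": [0,0,0]},
  {"grip": 0.0,"linear": [0,0,0],"turn": [0,0,0]},
])

```text
t: 6.4
tcp_pos: [0.5215, -0.0492, 0.0707]
orientation: [180.0, -30.1, -16.0]
ft_force: [4.6, 2.5, -1.8]
opening: 0.0113
```

```bash
python3 - <<'E'
from plan import *
inring(); s,_,Rm=state();print(s['opening'],Rm.T@s['ft_force'],Rm.T@s['torque'],s['joints'])
cv2.imwrite('pics/side9.png',cv2.resize(ctrl.read_camera('side')[180:340,220:400,::-1],None,fx=4,fy=3.7,interpolation=cv2.INTER_CUBIC))
E
```

```text
ring pos mm [-42.7  42.1   5.3] phi -0.07 tilt err 0.11
0.011253626969969694 [ 2.28213684 -3.65729896  3.42751035] [0.75528307 0.22758435 0.08875116] [ -6.72870958   7.11962529 121.69158612 -12.56428358  21.9271821
  19.70281824]
```

View pics/side9.png

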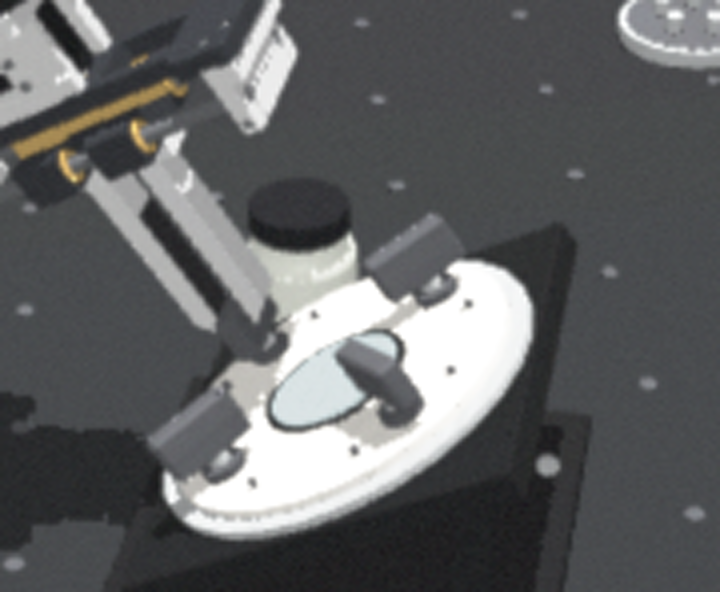

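>>> play_rows([
  {"grip": 0.045,"linear": [0,0,0],"turn": [0,0,0]},
  {"grip": 0.045,"linear": [0,0,0],"turn": [0,0,0]},
  {"grip": 0.045,"linear": [0,0,-0.02],"turn": [0,0,0]},
  {"grip": 0.045,"linear": [0,0,-0.025],"turn": [0,0,0]},
  {"grip": 0.045,"linear": [0.029,0.028,0],"turn": [0,0,0]},
  {"grip": 0.045,"linear": [0.029,0.028,0],"turn": [0,0,0]},
  {"grip": 0.045,"linear": [0.028,0.029,0],"turn": [0,0,0]},
  {"grip": 0.045,"linear": [0,0,0],"turn": [0,0,-8]},
  {"grip": 0.045,"linear": [0,0,0],"turn": [0,0,-8]},
  {"grip": 0.045,"linear": [0,0,0],"turn": [0,0,-8]},
  {"grip": 0.045,"linear": [0,0,0],"turn": [0,0,-8]},
  {"grip": 0.045,"linear": [0,0,0],"turn": [0,0,-7]},
])

```text
t: 7.65
tcp_pos: [0.5473, -0.1453, 0.1523]
orientation: [159.9, -22.7, 27.4]
ft_force: [0.3, -1.0, 0.2]
opening: 0.0449
```

```bash
python3 - <<'E'
from plan import *
delta([.0431,-.0431,.0053],45.9)
inring(); s,_,Rm=state();print(s['opening'],Rm.T@s['ft_force'],s['joints'])
cv2.imwrite('pics/side10.png',cv2.resize(ctrl.read_camera('side')[180:340,220:400,::-1],None,fx=4,fy=3.7,interpolation=cv2.INTER_CUBIC))
cv2.imwrite('pics/scene10.png',cv2.resize(ctrl.read_camera('scene')[130:290,190:370,::-1],None,fx=4,fy=3.7,interpolation=cv2.INTER_CUBIC))
E
```

```text
lin(tool) [ 0.6  0.2 45. ] mm  turn [ 0.07  0.1  -6.63]
ring pos mm [ 42.5 -43.3  50.3] phi 39.27 tilt err 0.12
0.044927996690032966 [-0.06534494  1.0168998   0.10470003] [-19.45098874   4.1557176  111.80486027   2.95640519  34.14094276
 -44.79626457]
```

View pics/side10.png

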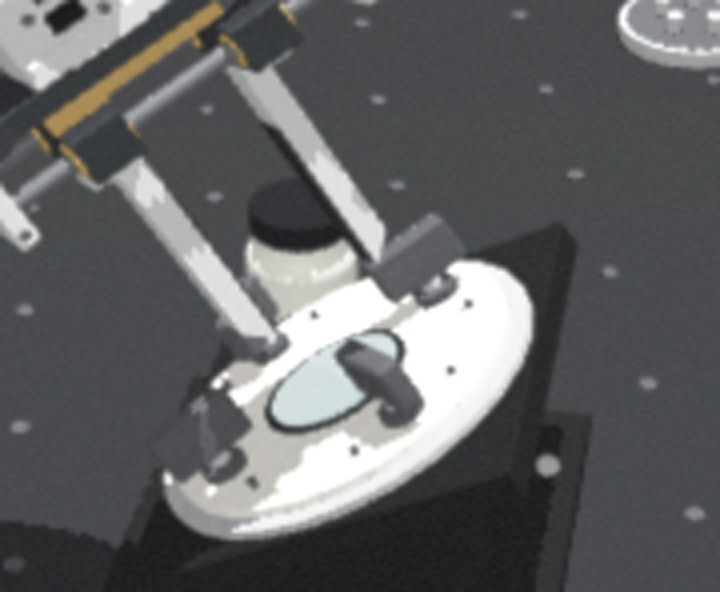

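View pics/scene10.png

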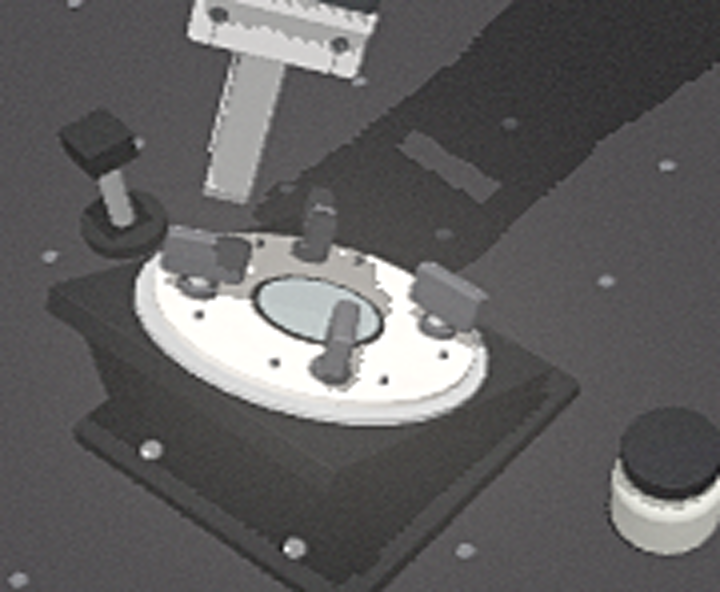

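>>> play_rows([
  {"grip": 0.045,"linear": [0.0006,0.0002,0],"turn": [0.1,0.1,-6.6]},
  {"grip": 0.045,"linear": [0,0,0.02],"turn": [0,0,0]},
  {"grip": 0.045,"linear": [0,0,0.015],"turn": [0,0,0]},
  {"grip": 0.03,"linear": [0,0,0.007],"turn": [0,0,0]},
  {"grip": 0.01,"linear": [0,0,0.003],"turn": [0,0,0]},
  {"grip": 0.0,"linear": [0,0,0],"turn": [0,0,0]},
  {"grip": 0.0,"linear": [0,0,0],"turn": [0,0,0]},
  {"grip": 0.0,"linear": [0,0,0],"turn": [0,0,0]},
  {"grip": 0.0,"linear": [0,0,0],"turn": [0,0,0]},
])

```text
t: 8.65
tcp_pos: [0.5688, -0.152, 0.114]
orientation: [157.6, -20.4, 33.7]
ft_force: [-9.5, -6.7, 2.9]
opening: 0.0118
```

```bash
python3 - <<'E'
from plan import *
inring(); s,_,Rm=state();print(s['opening'],Rm.T@s['ft_force'],Rm.T@s['torque'],s['joints'])
E
```

```text
ring pos mm [ 42.8 -43.8   5.8] phi 45.53 tilt err 0.06
0.011761568906478998 [-9.82706736  2.86095057 -6.13139199] [-0.31746959 -2.22003618  0.08733104] [-19.39073141  10.21151209 110.75968673   3.50664133  29.16940099
 -51.61918955]
```

>>> play_rows([
  {"grip": 0.0,"linear": [-0.0015,0,0],"turn": [0,0,0]},
  {"grip": 0.0,"linear": [0,0,0],"turn": [0,0,7.5]},
  {"grip": 0.0,"linear": [0,0,0],"turn": [0,0,8]},
  {"grip": 0.0,"linear": [0,0,0],"turn": [0,0,8]},
  {"grip": 0.0,"linear": [0,0,0],"turn": [0,0,8]},
  {"grip": 0.0,"linear": [0,0,0],"turn": [0,0,7]},
  {"grip": 0.0,"linear": [0,0,0],"turn": [0,0,7]},
  {"grip": 0.0,"linear": [0,0,0],"turn": [0,0,0]},
])

```text
t: 9.45
tcp_pos: [0.5681, -0.1522, 0.1136]
orientation: [-179.9, -30.0, -16.1]
ft_force: [-6.8, -1.7, 2.8]
opening: 0.0116
```

```bash
python3 - <<'E'
from plan import *
inring(); s,_,Rm=state();print(s['opening'],Rm.T@s['ft_force'],Rm.T@s['torque'],s['joints'])
E
```

```text
ring pos mm [ 42.  -44.3   5.8] phi -0.21 tilt err 0.02
0.011619445277252624 [-3.851823    3.56708509 -5.51740787] [-0.82964888 -1.01514046  0.06313544] [-19.49125452  10.15337324 110.90672652   3.71978561  29.05662429
  -6.15180348]
```

>>> play_rows([
  {"grip": 0.045,"linear": [0,0,0],"turn": [0,0,0]},
  {"grip": 0.045,"linear": [0,0,0],"turn": [0,0,0]},
  {"grip": 0.045,"linear": [0,0,-0.02],"turn": [0,0,0]},
  {"grip": 0.045,"linear": [0,0,-0.025],"turn": [0,0,0]},
  {"grip": 0.045,"linear": [0.001,-0.044,0],"turn": [0,0,0]},
  {"grip": 0.045,"linear": [0,-0.043,0],"turn": [0,0,0]},
  {"grip": 0.045,"linear": [0,0,0],"turn": [0,0,8]},
  {"grip": 0.045,"linear": [0,0,0],"turn": [0,0,8]},
  {"grip": 0.045,"linear": [0,0,0],"turn": [0,0,8]},
  {"grip": 0.045,"linear": [0,0,0],"turn": [0,0,8]},
  {"grip": 0.045,"linear": [0,0,0],"turn": [0,0,8]},
  {"grip": 0.045,"linear": [0,0,0],"turn": [0,0,8]},
])

```text
t: 10.65
tcp_pos: [0.5717, -0.0623, 0.1531]
orientation: [-156.6, -19.4, -68.2]
ft_force: [0.3, -0.2, -0.2]
opening: 0.0449
```

```bash
python3 - <<'E'
from plan import *
delta([.0431,.0431,.0053],-55.3)
inring(); s,_,Rm=state();print(s['opening'],Rm.T@s['ft_force'],s['joints'])
cv2.imwrite('pics/side11.png',cv2.resize(ctrl.read_camera('side')[180:340,220:400,::-1],None,fx=4,fy=3.7,interpolation=cv2.INTER_CUBIC))
cv2.imwrite('pics/scene11.png',cv2.resize(ctrl.read_camera('scene')[130:290,190:370,::-1],None,fx=4,fy=3.7,interpolation=cv2.INTER_CUBIC))
E
```

```text
lin(tool) [-0.2  0.4 45.3] mm  turn [-0.06  0.01  7.03]
ring pos mm [43.4 43.2 50.6] phi -48.27 tilt err 0.07
0.04490242726693801 [ 0.2579422  -0.07197713  0.35208601] [ -7.78776446   5.56239925 110.18387674  -7.05349106  34.65597861
  61.11352259]
```

View pics/side11.png

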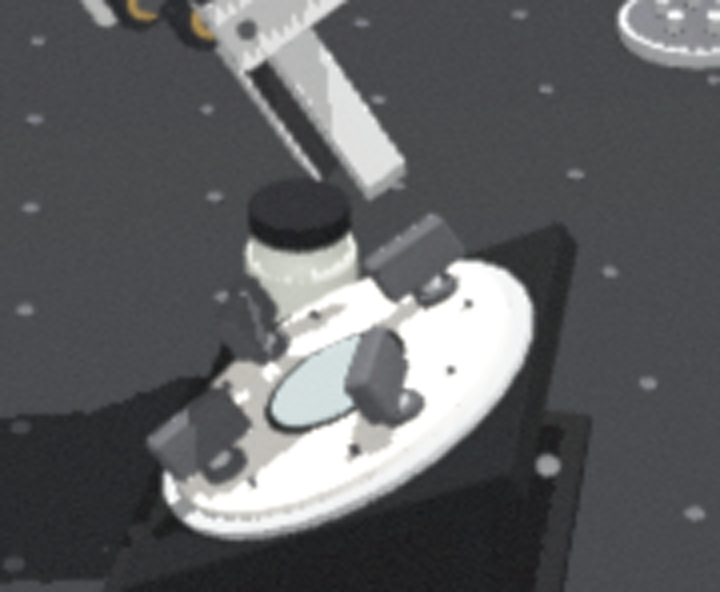

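View pics/scene11.png

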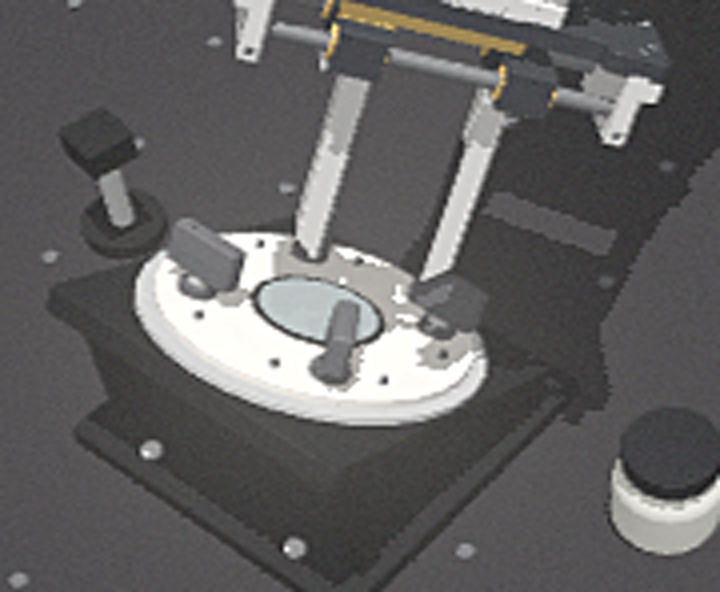

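>>> play_rows([
  {"grip": 0.045,"linear": [0,0,0],"turn": [0,0,7]},
  {"grip": 0.045,"linear": [0,0,0.02],"turn": [0,0,0]},
  {"grip": 0.045,"linear": [0,0,0.015],"turn": [0,0,0]},
  {"grip": 0.03,"linear": [0,0,0.007],"turn": [0,0,0]},
  {"grip": 0.01,"linear": [0,0,0.003],"turn": [0,0,0]},
  {"grip": 0.0,"linear": [0,0,0],"turn": [0,0,0]},
  {"grip": 0.0,"linear": [0,0,0],"turn": [0,0,0]},
  {"grip": 0.0,"linear": [0,0,0],"turn": [0,0,0]},
  {"grip": 0.0,"linear": [0,0,0],"turn": [0,0,0]},
])

```text
t: 11.65
tcp_pos: [0.5934, -0.0689, 0.1147]
orientation: [-154.6, -16.7, -74.6]
ft_force: [-1.8, -2.5, 3.0]
opening: 0.0114
```

```bash
python3 - <<'E'
from plan import *
inring(); s,_,Rm=state();print(s['opening'],Rm.T@s['ft_force'],Rm.T@s['torque'],s['joints'])
E
```

```text
ring pos mm [43.9 42.9  6. ] phi -54.93 tilt err 0.1
0.011421634884146242 [ 2.69246922  1.19064777 -3.17936221] [-0.43927757  0.46628888  0.01385218] [ -8.21897905  11.46161168 109.18539893  -7.72355114  29.70540792
  68.30623673]
```

Turn by 35° to φ = −90.

>>> play_rows([
  {"grip": 0.0,"linear": [0,0,0],"turn": [0,0,7]},
  {"grip": 0.0,"linear": [0,0,0],"turn": [0,0,7]},
  {"grip": 0.0,"linear": [0,0,0],"turn": [0,0,7]},
  {"grip": 0.0,"linear": [0,0,0],"turn": [0,0,7]},
  {"grip": 0.0,"linear": [0,0,0],"turn": [0,0,7]},
  {"grip": 0.0,"linear": [0,0,0],"turn": [0,0,0]},
  {"grip": 0.0,"linear": [0,0,0],"turn": [0,0,0]},
])

```text
t: 12.35
tcp_pos: [0.5934, -0.0699, 0.1148]
orientation: [-149.9, -0.1, -105.9]
ft_force: [-2.6, -13.0, 4.3]
opening: 0.0119
```

```bash
python3 - <<'E'
from plan import *
inring(); s,_,Rm=state();print(s['opening'],Rm.T@s['ft_force'],Rm.T@s['torque'],s['joints'])
E
```

```text
ring pos mm [44.2 41.9  6. ] phi -89.96 tilt err 0.12
0.011870945542574536 [13.22330806 -3.10689905 -3.17471921] [0.23656276 2.40625599 0.09552625] [ -8.29850823  11.45864984 109.17274301  -7.79297828  29.70925895
 103.32884869]
```

>>> play_rows([
  {"grip": 0.045,"linear": [0,0,0],"turn": [0,0,0]},
  {"grip": 0.045,"linear": [0,0,0],"turn": [0,0,0]},
  {"grip": 0.045,"linear": [0,0,-0.02],"turn": [0,0,0]},
  {"grip": 0.045,"linear": [0,0,-0.025],"turn": [0,0,0]},
  {"grip": 0.045,"linear": [0.029,0.029,0],"turn": [0,0,0]},
  {"grip": 0.045,"linear": [0.029,0.029,0],"turn": [0,0,0]},
  {"grip": 0.045,"linear": [0.028,0.029,0],"turn": [0,0,0]},
  {"grip": 0.045,"linear": [0,0,0],"turn": [0,0,-8]},
  {"grip": 0.045,"linear": [0,0,0],"turn": [0,0,-8]},
  {"grip": 0.045,"linear": [0,0,0],"turn": [0,0,-8]},
  {"grip": 0.045,"linear": [0,0,0],"turn": [0,0,-8]},
  {"grip": 0.045,"linear": [0,0,0],"turn": [0,0,-8]},
])

```text
t: 13.55
tcp_pos: [0.4756, -0.1244, 0.1093]
orientation: [-156.2, -18.9, -69.5]
ft_force: [0.1, -1.7, 0.6]
opening: 0.0445
```

```bash
python3 - <<'E'
from plan import *
delta([-.0431,-.0441,.0053],-47.3)
inring(); s,_,Rm=state();print(s['opening'],Rm.T@s['ft_force'],s['joints'])
cv2.imwrite('pics/side12.png',cv2.resize(ctrl.read_camera('side')[180:340,220:400,::-1],None,fx=4,fy=3.7,interpolation=cv2.INTER_CUBIC))
E
```

```text
lin(tool) [ 1.4  0.4 45.1] mm  turn [-0.05  0.03 -2.3 ]
ring pos mm [-43.7 -42.8  50.4] phi -49.6 tilt err 0.06
0.044521266442097536 [ 1.70347969  0.43006446 -0.28861012] [-20.30305616  -1.9139881  124.691963     4.91093314  27.36518104
  41.42225666]
```

View pics/side12.png

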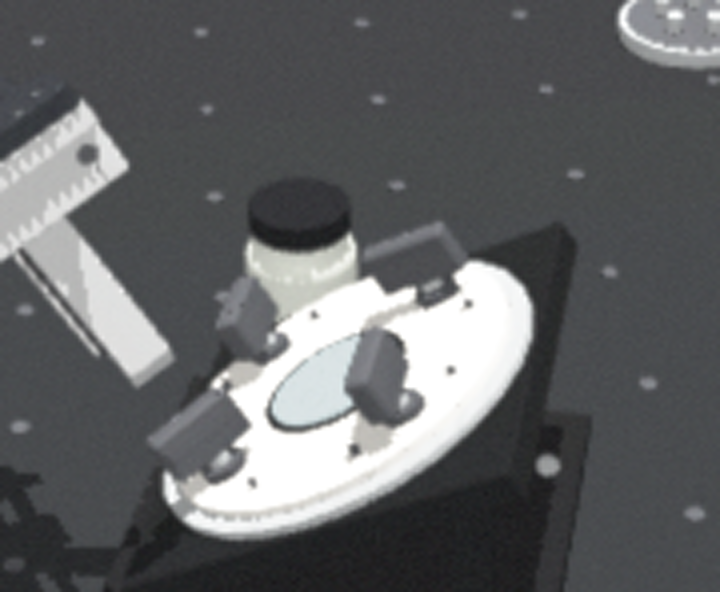

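>>> play_rows([
  {"grip": 0.045,"linear": [0.001,0.0004,0],"turn": [0,0,2.3]},
  {"grip": 0.045,"linear": [0,0,0.02],"turn": [0,0,0]},
  {"grip": 0.045,"linear": [0,0,0.015],"turn": [0,0,0]},
  {"grip": 0.03,"linear": [0,0,0.007],"turn": [0,0,0]},
  {"grip": 0.01,"linear": [0,0,0.003],"turn": [0,0,0]},
  {"grip": 0.0,"linear": [0,0,0],"turn": [0,0,0]},
  {"grip": 0.0,"linear": [0,0,0],"turn": [0,0,0]},
  {"grip": 0.0,"linear": [0,0,0],"turn": [0,0,0]},
  {"grip": 0.0,"linear": [0,0,0],"turn": [0,0,0]},
])

```text
t: 14.5
tcp_pos: [0.4972, -0.1312, 0.0708]
orientation: [-155.4, -17.8, -72.0]
ft_force: [1.4, 7.7, -0.2]
opening: 0.0117
```

```bash
python3 - <<'E'
from plan import *
inring(); s,_,Rm=state();print(s['opening'],Rm.T@s['ft_force'],Rm.T@s['torque'],s['joints'])
cv2.imwrite('pics/side13.png',cv2.resize(ctrl.read_camera('side')[180:340,220:400,::-1],None,fx=4,fy=3.7,interpolation=cv2.INTER_CUBIC))
E
```

```text
ring pos mm [-43.3 -43.4   5.8] phi -52.25 tilt err 0.09
0.011700733408666415 [-6.579385   -4.20572882 -0.21750075] [ 0.62462295 -1.42586073 -0.02434239] [-20.14808936   5.50004522 123.50416083   6.12469884  21.15802497
  42.85284069]
```

View pics/side13.png

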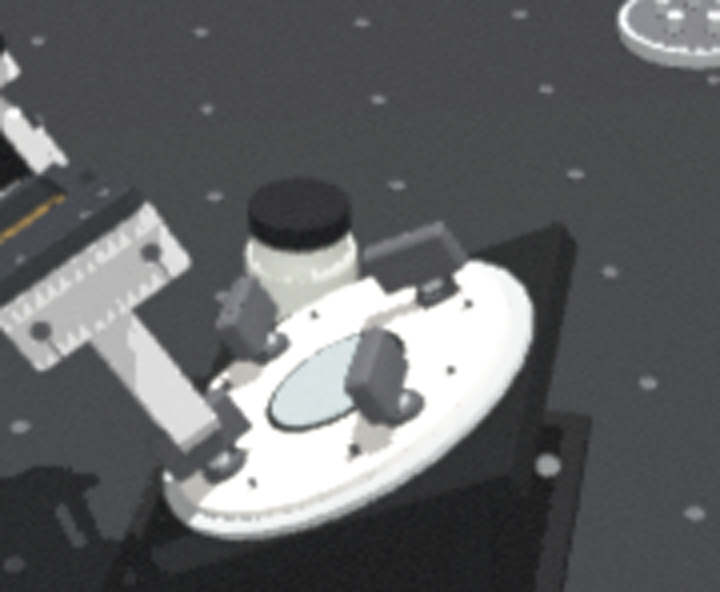

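>>> play_rows([
  {"grip": 0.0,"linear": [-0.0008,0,0],"turn": [0,0,7.5]},
  {"grip": 0.0,"linear": [0,0,0],"turn": [0,0,7.5]},
  {"grip": 0.0,"linear": [0,0,0],"turn": [0,0,7.5]},
  {"grip": 0.0,"linear": [0,0,0],"turn": [0,0,7.5]},
  {"grip": 0.0,"linear": [0,0,0],"turn": [0,0,7.5]},
  {"grip": 0.0,"linear": [0,0,0],"turn": [0,0,0]},
  {"grip": 0.0,"linear": [0,0,0],"turn": [0,0,0]},
])

```text
t: 15.25
tcp_pos: [0.4972, -0.1308, 0.0708]
orientation: [-149.9, -0.1, -105.7]
ft_force: [2.6, 4.3, -1.2]
opening: 0.0115
```

```bash
python3 - <<'E'
from plan import *
inring(); s,_,Rm=state();print(s['opening'],Rm.T@s['ft_force'],Rm.T@s['torque'],s['joints'])
E
```

```text
ring pos mm [-43.4 -43.1   5.8] phi -89.78 tilt err 0.09
0.011540451701963585 [-4.81905602 -0.58341436  1.67459069] [-0.10010547 -1.063385    0.07153637] [-20.07845438   5.48125654 123.551495     5.99352679  21.07356567
  80.56524913]
```

>>> play_rows([
  {"grip": 0.045,"linear": [0,0,0],"turn": [0,0,0]},
  {"grip": 0.045,"linear": [0,0,0],"turn": [0,0,0]},
  {"grip": 0.045,"linear": [0,0,-0.025],"turn": [0,0,0]},
  {"grip": 0.045,"linear": [0,0,-0.045],"turn": [0,0,0]},
  {"grip": 0.045,"linear": [0.024,-0.022,0],"turn": [0,0,0]},
  {"grip": 0.045,"linear": [0.023,-0.021,0],"turn": [0,0,0]},
  {"grip": 0.045,"linear": [0,0,0],"turn": [0,0,-8.5]},
  {"grip": 0.045,"linear": [0,0,0],"turn": [0,0,-8.5]},
  {"grip": 0.045,"linear": [0,0,0],"turn": [0,0,-8.5]},
  {"grip": 0.045,"linear": [0,0,0],"turn": [0,0,-8.5]},
  {"grip": 0.045,"linear": [0,0,0],"turn": [0,0,-8.5]},
  {"grip": 0.045,"linear": [0,0,0],"turn": [0,0,-8.5]},
])

```text
t: 16.45
tcp_pos: [0.4864, -0.1769, 0.1526]
orientation: [-160.2, -23.1, -58.4]
ft_force: [-0.4, 0.6, -0.8]
opening: 0.0452
```

>>> play_rows([
  {"grip": 0.045,"linear": [0,0,0],"turn": [0,0,-8.5]},
  {"grip": 0.045,"linear": [0,0,0],"turn": [0,0,-8.5]},
  {"grip": 0.045,"linear": [0,0,0],"turn": [0,0,-8.5]},
  {"grip": 0.045,"linear": [0,0,0],"turn": [0,0,-8.5]},
  {"grip": 0.045,"linear": [0,0,0],"turn": [0,0,-4.8]},
  {"grip": 0.045,"linear": [0,0,0],"turn": [0,0,0]},
])

```text
t: 17.05
tcp_pos: [0.4864, -0.1769, 0.1526]
orientation: [180.0, -30.0, -15.8]
ft_force: [0.4, 0.1, 0.0]
opening: 0.0451
```

```bash
cat > wv.py <<'E'
from plan import *
import sys
n=sys.argv[1]; q0=float(sys.argv[2])
inring()
i=ctrl.camera_info('wrist')
im=ctrl.read_camera('wrist')[:,:,::-1].copy(); cv2.imwrite(f'pics/w{n}.png',im)
CAM['wrist']=dict(K=(371.648,317.62,241.326),p=i['xyz'],R=RE(i['orientation']),fish=True)
a=cv2.resize(im[0:300,120:520],None,fx=2,fy=2,interpolation=cv2.INTER_CUBIC)
a=cv2.convertScaleAbs(a,alpha=1.3,beta=20)
cv2.imwrite(f'pics/w{n}o.png',overlay(a,'wrist',PR,{k:q0 for k in ANG},2,(120,0)))
E
python3 wv.py 14 0.785
```

```text
ring pos mm [ -0.6 -90.3  75.5] phi 0.12 tilt err 0.04
```

View pics/w14o.png

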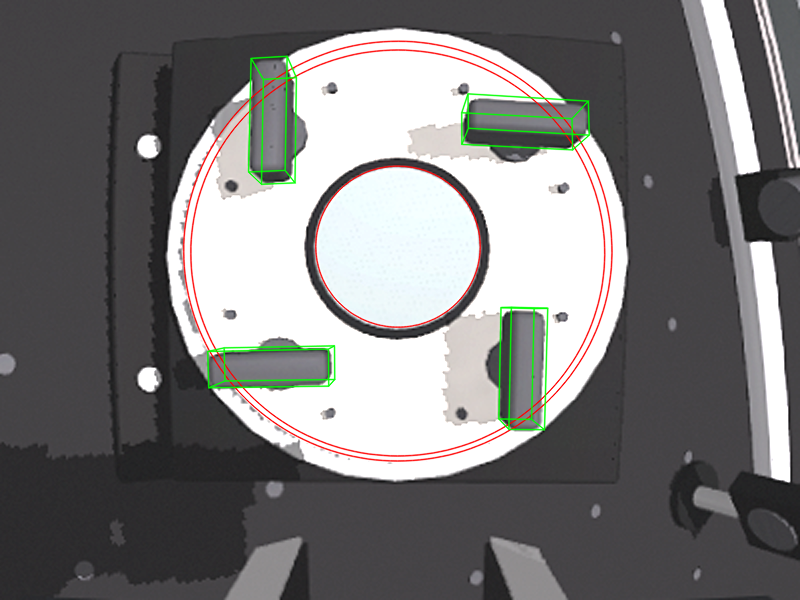

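>>> play_rows([
  {"grip": 0.035,"linear": [-0.014,-0.0445,0],"turn": [0,0,0]},
  {"grip": 0.035,"linear": [-0.014,-0.044,0],"turn": [0,0,0]},
  {"grip": 0.035,"linear": [-0.014,-0.044,0],"turn": [0,0,0]},
  {"grip": 0.035,"linear": [0,0,0.025],"turn": [0,0,0]},
  {"grip": 0.035,"linear": [0,0,0],"turn": [0,0,0]},
  {"grip": 0.035,"linear": [0,0,0],"turn": [0,0,0]},
])

```text
t: 17.7
tcp_pos: [0.4994, -0.0437, 0.1099]
orientation: [-180.0, -29.9, -16.0]
ft_force: [-0.6, -0.9, 0.4]
opening: 0.0351
```

```bash
python3 - <<'E'
from plan import *
delta([-.0425,.0423,.0053],0)
inring(); s,_,Rm=state();print(s['opening'],Rm.T@s['ft_force'],s['joints'])
cv2.imwrite('pics/scene15.png',cv2.resize(ctrl.read_camera('scene')[130:290,190:370,::-1],None,fx=4,fy=3.7,interpolation=cv2.INTER_CUBIC))
E
```

```text
lin(tool) [ 0.3 -1.  45.2] mm  turn [-0.    0.05 -0.04]
ring pos mm [-42.8  41.3  50.5] phi -0.04 tilt err 0.05
0.03510259477200862 [-0.0981533   1.05155667 -0.51858381] [-6.36041198e+00 -9.01842059e-02  1.22789415e+02 -1.01228642e+01
  2.80686380e+01  1.72813335e+01]
```

View pics/scene15.png

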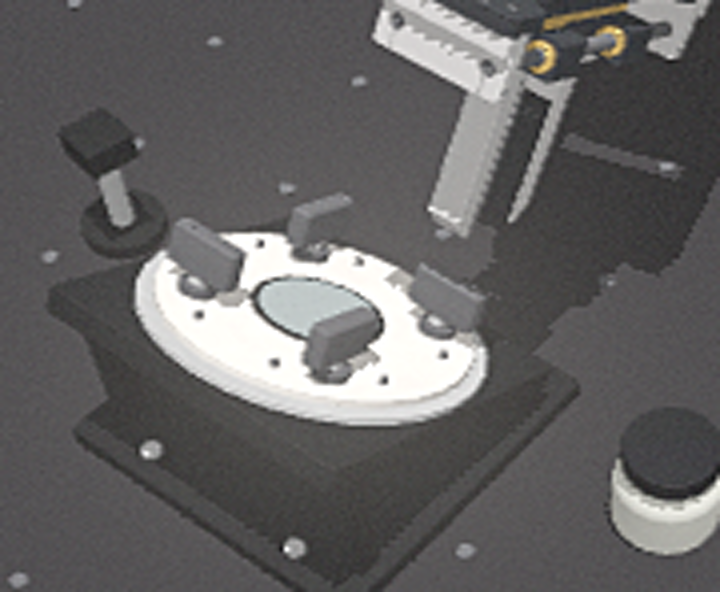

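>>> play_rows([
  {"grip": 0.035,"linear": [0.0003,-0.001,0.02],"turn": [0,0,0]},
  {"grip": 0.035,"linear": [0,0,0.015],"turn": [0,0,0]},
  {"grip": 0.035,"linear": [0,0,0.007],"turn": [0,0,0]},
  {"grip": 0.01,"linear": [0,0,0.003],"turn": [0,0,0]},
  {"grip": 0.0,"linear": [0,0,0],"turn": [0,0,0]},
  {"grip": 0.0,"linear": [0,0,0],"turn": [0,0,0]},
  {"grip": 0.0,"linear": [0,0,0],"turn": [0,0,0]},
  {"grip": 0.0,"linear": [0,0,0],"turn": [0,0,8]},
  {"grip": 0.0,"linear": [0,0,0],"turn": [0,0,8]},
  {"grip": 0.0,"linear": [0,0,0],"turn": [0,0,8]},
  {"grip": 0.0,"linear": [0,0,0],"turn": [0,0,8]},
  {"grip": 0.0,"linear": [0,0,0],"turn": [0,0,8]},
])

```text
t: 18.95
tcp_pos: [0.5217, -0.0488, 0.0716]
orientation: [-159.5, -22.4, -60.3]
ft_force: [-3.4, -2.9, 1.5]
opening: 0.0114
```

```bash
python3 - <<'E'
from plan import *
inring(); s,_,Rm=state();print(s['opening'],Rm.T@s['ft_force'],Rm.T@s['torque'],s['joints'])
E
```

```text
ring pos mm [-42.1  42.5   5.9] phi -40.27 tilt err 0.03
0.01138380510614882 [ 1.33784798  3.6934818  -2.56402634] [-0.91106735  0.28469215 -0.07283194] [ -6.74264294   7.04575126 121.61194756 -12.20536304  22.07934525
  59.54644321]
```

>>> play_rows([
  {"grip": 0.0,"linear": [0,0,0],"turn": [0,0,4]},
  {"grip": 0.0,"linear": [0,0,0],"turn": [0,0,0]},
])

```text
t: 19.15
tcp_pos: [0.5218, -0.0488, 0.0716]
orientation: [-158.1, -21.1, -64.0]
ft_force: [-4.8, -3.3, 4.9]
opening: 0.0117
```

```bash
cat > st.py <<'E'
from plan import *
inring(); s,_,Rm=state();print(s['opening'],Rm.T@s['ft_force'],Rm.T@s['torque'])
E
python3 st.py
```

```text
ring pos mm [-42.1  42.5   5.9] phi -44.02 tilt err 0.04
0.01171863414529002 [ 2.62369797  3.75143451 -6.08154501] [-1.06386979  0.32614302  0.06543728]
```

>>> play_rows([
  {"grip": 0.0,"linear": [0,0,0],"turn": [0,0,2]},
  {"grip": 0.0,"linear": [0,0,0],"turn": [0,0,0]},
])

```text
t: 19.35
tcp_pos: [0.5218, -0.0488, 0.0716]
orientation: [-157.5, -20.4, -65.9]
ft_force: [-5.4, -2.9, 4.2]
opening: 0.0118
```

```bash
python3 st.py
```

```text
ring pos mm [-42.   42.5   5.9] phi -45.88 tilt err 0.04
0.011802750255961406 [ 1.91831556  4.20252821 -5.83376766] [-1.05305947  0.39588106 -0.11414023]
```

>>> play_rows([
  {"grip": 0.0,"linear": [0,0,0],"turn": [0,0,2]},
  {"grip": 0.0,"linear": [0,0,0],"turn": [0,0,0]},
])

```text
t: 19.55
tcp_pos: [0.5218, -0.0488, 0.0716]
orientation: [-156.8, -19.6, -67.8]
ft_force: [-5.6, -3.7, 5.4]
opening: 0.0117
```

```bash
python3 st.py
```

```text
ring pos mm [-42.   42.5   5.9] phi -47.85 tilt err 0.04
0.01171044746015923 [ 3.08796327  4.24185698 -6.83041281] [-1.05602089  0.47245374 -0.42061424]
```

>>> play_rows([
  {"grip": 0.035,"linear": [0,0,0],"turn": [0,0,-1]},
  {"grip": 0.035,"linear": [0,0,0],"turn": [0,0,0]},
  {"grip": 0.035,"linear": [0,0,-0.02],"turn": [0,0,0]},
  {"grip": 0.035,"linear": [0,0,-0.025],"turn": [0,0,0]},
  {"grip": 0.035,"linear": [0,0,0],"turn": [0,0,-8]},
  {"grip": 0.035,"linear": [0,0,0],"turn": [0,0,-8]},
  {"grip": 0.035,"linear": [0,0,0],"turn": [0,0,-8]},
  {"grip": 0.035,"linear": [0,0,0],"turn": [0,0,-8]},
  {"grip": 0.035,"linear": [0,0,0],"turn": [0,0,-8]},
  {"grip": 0.035,"linear": [0,0,0],"turn": [0,0,-7]},
])

```text
t: 20.55
tcp_pos: [0.5003, -0.0423, 0.1101]
orientation: [179.8, -30.0, -15.4]
ft_force: [-0.7, -0.4, 0.1]
opening: 0.0348
```

>>> play_rows([
  {"grip": 0.035,"linear": [0.028,0.029,0],"turn": [0,0,0]},
  {"grip": 0.035,"linear": [0.028,0.029,0],"turn": [0,0,0]},
  {"grip": 0.035,"linear": [0.028,0.029,0],"turn": [0,0,0]},
  {"grip": 0.035,"linear": [0,0,0],"turn": [0,0,0]},
  {"grip": 0.035,"linear": [0,0,0],"turn": [0,0,0]},
])

```text
t: 21.05
tcp_pos: [0.5462, -0.1463, 0.1517]
orientation: [180.0, -30.0, -15.9]
ft_force: [0.3, 0.6, -0.5]
opening: 0.035
```

```bash
python3 st.py; python3 - <<'E'
from plan import *
delta([.0417,-.0442,.0055],0)
cv2.imwrite('pics/side16.png',cv2.resize(ctrl.read_camera('side')[180:340,220:400,::-1],None,fx=4,fy=3.7,interpolation=cv2.INTER_CUBIC))
E
```

```text
ring pos mm [ 41.5 -44.5  50.2] phi 0.02 tilt err 0.01
0.0349602647512348 [-0.11122663 -0.71984028  0.50693089] [ 0.01034397 -0.26061758  0.00294768]
lin(tool) [ 0.2 -0.3 44.7] mm  turn [-0.    0.01  0.02]
```

View pics/side16.png

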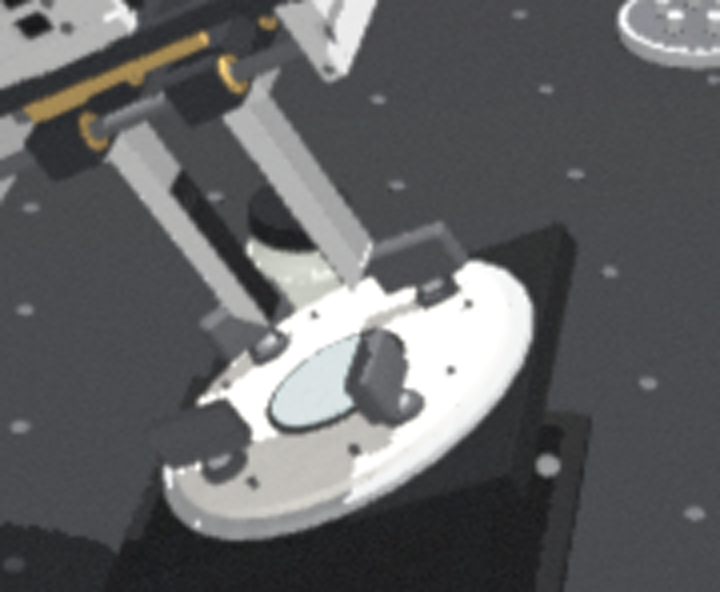

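>>> play_rows([
  {"grip": 0.035,"linear": [0,0,0.02],"turn": [0,0,0]},
  {"grip": 0.035,"linear": [0,0,0.015],"turn": [0,0,0]},
  {"grip": 0.035,"linear": [0,0,0.007],"turn": [0,0,0]},
  {"grip": 0.01,"linear": [0,0,0.003],"turn": [0,0,0]},
  {"grip": 0.0,"linear": [0,0,0],"turn": [0,0,0]},
  {"grip": 0.0,"linear": [0,0,0],"turn": [0,0,0]},
  {"grip": 0.0,"linear": [0,0,0],"turn": [0,0,0]},
  {"grip": 0.0,"linear": [0,0,0],"turn": [0,0,8]},
  {"grip": 0.0,"linear": [0,0,0],"turn": [0,0,8]},
  {"grip": 0.0,"linear": [0,0,0],"turn": [0,0,8]},
  {"grip": 0.0,"linear": [0,0,0],"turn": [0,0,8]},
  {"grip": 0.0,"linear": [0,0,0],"turn": [0,0,8]},
])

```text
t: 22.3
tcp_pos: [0.5678, -0.1518, 0.1133]
orientation: [-159.5, -22.4, -60.2]
ft_force: [-4.8, 4.5, 4.0]
opening: 0.0116
```

```bash
python3 st.py
```

```text
ring pos mm [ 41.6 -43.9   5.8] phi -40.27 tilt err 0.05
0.011600703181801548 [-4.3003802  -0.32956117 -6.43251981] [-0.16418466 -1.02079983 -0.03920666]
```

>>> play_rows([
  {"grip": 0.0,"linear": [0,0,0],"turn": [0,0,4]},
  {"grip": 0.0,"linear": [0,0,0],"turn": [0,0,2]},
  {"grip": 0.0,"linear": [0,0,0],"turn": [0,0,0]},
])

```text
t: 22.6
tcp_pos: [0.5678, -0.1517, 0.1133]
orientation: [-157.4, -20.3, -66.0]
ft_force: [-4.6, 4.6, 2.7]
opening: 0.0117
```

```bash
python3 st.py
```

```text
ring pos mm [ 41.5 -43.8   5.8] phi -45.99 tilt err 0.06
0.011738599867651564 [-4.76450028  0.36852266 -5.18345693] [-0.2816588  -1.04736558 -0.21318197]
```

>>> play_rows([
  {"grip": 0.0,"linear": [0,0,0],"turn": [0,0,2]},
  {"grip": 0.0,"linear": [0,0,0],"turn": [0,0,0]},
])

```text
t: 22.8
tcp_pos: [0.5677, -0.1517, 0.1133]
orientation: [-156.8, -19.5, -67.9]
ft_force: [-5.0, 4.3, 3.8]
opening: 0.0118
```

```bash
python3 st.py
```

```text
ring pos mm [ 41.5 -43.8   5.8] phi -47.95 tilt err 0.05
0.011814760758930199 [-4.21036335  0.59627484 -6.31163132] [-0.35968771 -1.05131581 -0.51292684]
```

>>> play_rows([
  {"grip": 0.035,"linear": [0,0,0],"turn": [0,0,-1]},
  {"grip": 0.035,"linear": [0,0,0],"turn": [0,0,0]},
  {"grip": 0.035,"linear": [0,0,-0.02],"turn": [0,0,0]},
  {"grip": 0.035,"linear": [0,0,-0.025],"turn": [0,0,0]},
  {"grip": 0.035,"linear": [-0.03,-0.03,0],"turn": [0,0,0]},
  {"grip": 0.035,"linear": [-0.03,-0.03,0],"turn": [0,0,0]},
  {"grip": 0.035,"linear": [0,0,0],"turn": [0,0,-8.5]},
  {"grip": 0.035,"linear": [0,0,0],"turn": [0,0,-8.5]},
  {"grip": 0.035,"linear": [0,0,0],"turn": [0,0,-8.5]},
  {"grip": 0.035,"linear": [0,0,0],"turn": [0,0,-8.5]},
  {"grip": 0.035,"linear": [0,0,0],"turn": [0,0,-8.5]},
  {"grip": 0.035,"linear": [0,0,0],"turn": [0,0,-8.5]},
])

```text
t: 24.0
tcp_pos: [0.5722, -0.0652, 0.1537]
orientation: [177.5, -29.9, -10.8]
ft_force: [-0.4, 0.3, -0.2]
opening: 0.0351
```

>>> play_rows([
  {"grip": 0.035,"linear": [0,0,0],"turn": [0,0,-8.5]},
  {"grip": 0.035,"linear": [0,0,0],"turn": [0,0,-8.5]},
  {"grip": 0.035,"linear": [0,0,0],"turn": [0,0,-8.5]},
  {"grip": 0.035,"linear": [0,0,0],"turn": [0,0,-8.5]},
  {"grip": 0.035,"linear": [0,0,0],"turn": [0,0,-8.5]},
  {"grip": 0.035,"linear": [0,0,0],"turn": [0,0,-8.5]},
  {"grip": 0.035,"linear": [0,0,0],"turn": [0,0,-8.5]},
  {"grip": 0.035,"linear": [0,0,0],"turn": [0,0,-8.5]},
  {"grip": 0.035,"linear": [0,0,0],"turn": [0,0,-8.5]},
  {"grip": 0.035,"linear": [0,0,0],"turn": [0,0,-8.5]},
  {"grip": 0.035,"linear": [0,0,0],"turn": [0,0,0]},
])

```text
t: 25.1
tcp_pos: [0.5722, -0.0652, 0.1537]
orientation: [150.0, -0.4, 73.4]
ft_force: [-0.4, 0.2, -0.9]
opening: 0.0346
```

```bash
python3 st.py; python3 - <<'E'
from plan import *
delta([.0442,.0412,.0055],90); print(state()[0]['joints'])
cv2.imwrite('pics/scene17.png',cv2.resize(ctrl.read_camera('scene')[130:290,190:370,::-1],None,fx=4,fy=3.7,interpolation=cv2.INTER_CUBIC))
E
```

```text
ring pos mm [44.9 40.6 50.5] phi 89.18 tilt err 0.05
0.03458432629375599 [ 0.11840341 -0.8158913   0.53049224] [ 0.18995329  0.08331302 -0.00976551]
lin(tool) [ 0.6 -0.7 45. ] mm  turn [ 0.04 -0.03 -0.82]
[ -8.14494043   5.6050248  110.03804171  -6.75063645  34.72945531
 -76.90229173]
```

View pics/scene17.png

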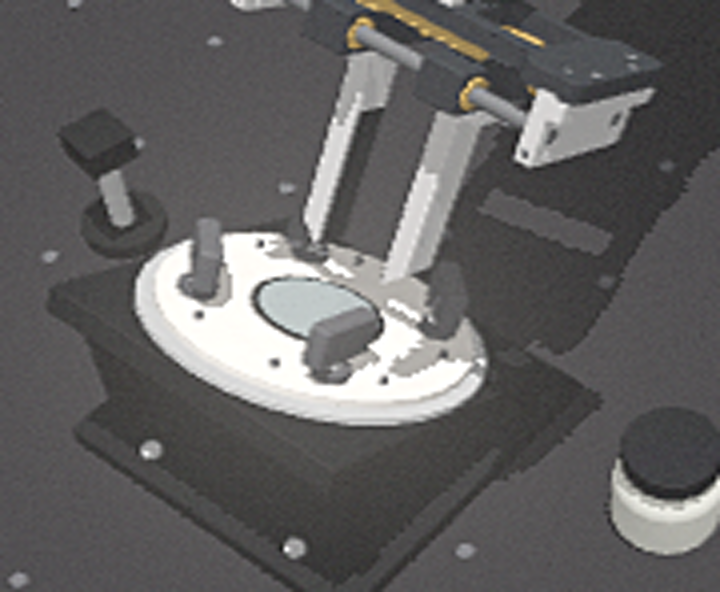

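>>> play_rows([
  {"grip": 0.035,"linear": [0.0006,-0.0007,0.02],"turn": [0,0,-0.8]},
  {"grip": 0.035,"linear": [0,0,0.015],"turn": [0,0,0]},
  {"grip": 0.035,"linear": [0,0,0.007],"turn": [0,0,0]},
  {"grip": 0.01,"linear": [0,0,0.003],"turn": [0,0,0]},
  {"grip": 0.0,"linear": [0,0,0],"turn": [0,0,0]},
  {"grip": 0.0,"linear": [0,0,0],"turn": [0,0,0]},
  {"grip": 0.0,"linear": [0,0,0],"turn": [0,0,0]},
  {"grip": 0.0,"linear": [0,0,0],"turn": [0,0,8]},
  {"grip": 0.0,"linear": [0,0,0],"turn": [0,0,8]},
  {"grip": 0.0,"linear": [0,0,0],"turn": [0,0,8]},
  {"grip": 0.0,"linear": [0,0,0],"turn": [0,0,8]},
  {"grip": 0.0,"linear": [0,0,0],"turn": [0,0,8]},
])

```text
t: 26.35
tcp_pos: [0.5928, -0.0712, 0.1146]
orientation: [156.3, -18.9, 37.6]
ft_force: [-7.3, -7.1, 3.9]
opening: 0.0117
```

```bash
python3 st.py
```

```text
ring pos mm [43.9 40.5  5.9] phi 49.52 tilt err 0.04
0.01170703816735921 [-8.24526036  3.87740184 -5.9320339 ] [-0.57436459 -1.92345238 -0.03751153]
```

>>> play_rows([
  {"grip": 0.0,"linear": [0,0,0],"turn": [0,0,4]},
  {"grip": 0.0,"linear": [0,0,0],"turn": [0,0,2]},
  {"grip": 0.0,"linear": [0,0,0],"turn": [0,0,0]},
])

```text
t: 26.65
tcp_pos: [0.5927, -0.0713, 0.1145]
orientation: [158.2, -21.1, 32.0]
ft_force: [-9.3, -6.7, 4.4]
opening: 0.0114
```

```bash
python3 st.py
```

```text
ring pos mm [43.8 40.3  5.9] phi 43.78 tilt err 0.06
0.011384280983266803 [-9.08569312  3.73300332 -7.39451601] [-0.74392745 -1.86892631 -0.14016872]
```

>>> play_rows([
  {"grip": 0.0,"linear": [0,0,0],"turn": [0,0,2]},
  {"grip": 0.0,"linear": [0,0,0],"turn": [0,0,0]},
])

```text
t: 26.85
tcp_pos: [0.5927, -0.0713, 0.1145]
orientation: [158.9, -21.8, 30.0]
ft_force: [-8.2, -6.7, 3.7]
opening: 0.0117
```

```bash
python3 st.py
```

```text
ring pos mm [43.8 40.3  5.9] phi 41.82 tilt err 0.06
0.01165181943492266 [-8.29302501  4.23606011 -6.2489279 ] [-0.70381813 -1.76280818 -0.45689743]
```

>>> play_rows([
  {"grip": 0.035,"linear": [0,0,0],"turn": [0,0,-1]},
  {"grip": 0.035,"linear": [0,0,0],"turn": [0,0,0]},
  {"grip": 0.035,"linear": [0,0,-0.02],"turn": [0,0,0]},
  {"grip": 0.035,"linear": [0,0,-0.025],"turn": [0,0,0]},
  {"grip": 0.035,"linear": [-0.04,0,0],"turn": [0,0,0]},
  {"grip": 0.035,"linear": [-0.04,0.001,0],"turn": [0,0,0]},
  {"grip": 0.035,"linear": [-0.04,0.001,0],"turn": [0,0,0]},
  {"grip": 0.035,"linear": [0,0,0],"turn": [0,0,-8]},
  {"grip": 0.035,"linear": [0,0,0],"turn": [0,0,-8]},
  {"grip": 0.035,"linear": [0,0,0],"turn": [0,0,-8]},
  {"grip": 0.035,"linear": [0,0,0],"turn": [0,0,-8]},
  {"grip": 0.035,"linear": [0,0,0],"turn": [0,0,-8]},
])

```text
t: 28.05
tcp_pos: [0.477, -0.1237, 0.1101]
orientation: [150.1, -3.4, 68.2]
ft_force: [-0.4, 0.1, -1.0]
opening: 0.0351
```

>>> play_rows([
  {"grip": 0.035,"linear": [0,0,0],"turn": [0,0,-7.3]},
  {"grip": 0.035,"linear": [0,0,0],"turn": [0,0,0]},
  {"grip": 0.035,"linear": [0,0,0],"turn": [0,0,0]},
])

```text
t: 28.35
tcp_pos: [0.4769, -0.1237, 0.11]
orientation: [150.0, -0.1, 74.1]
ft_force: [0.1, -0.3, 0.1]
opening: 0.0352
```

```bash
python3 st.py; python3 - <<'E'
from plan import *
delta([-.0434,-.0432,.0055],90); print(state()[0]['joints'])
cv2.imwrite('pics/side18.png',cv2.resize(ctrl.read_camera('side')[180:340,220:400,::-1],None,fx=4,fy=3.7,interpolation=cv2.INTER_CUBIC))
E
```

```text
ring pos mm [-42.4 -41.7  50.5] phi 89.93 tilt err 0.05
0.035189688423007626 [-0.25889692  0.1553573  -0.00098268] [0.26434303 0.05246261 0.04285492]
lin(tool) [-1.5 -1.  45. ] mm  turn [ 0.04 -0.04 -0.07]
[-20.09895764  -1.83752311 124.51922523   4.64528568  27.42660236
 -97.68994489]
```

View pics/side18.png

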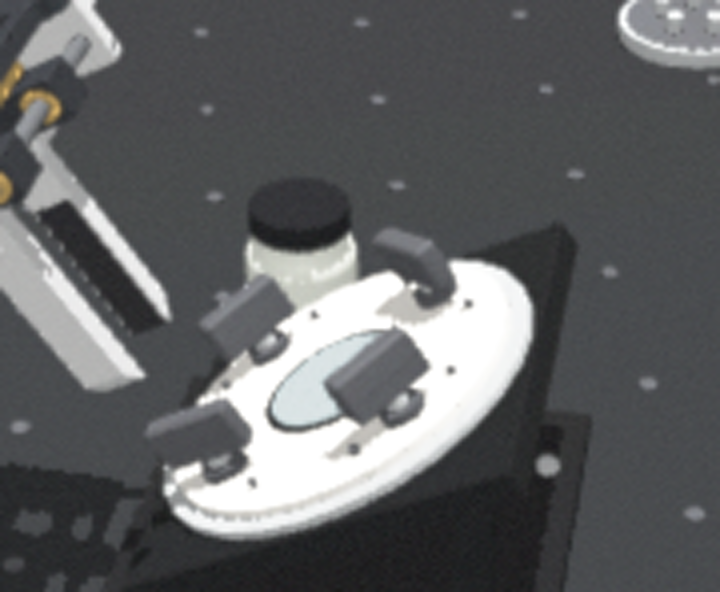

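>>> play_rows([
  {"grip": 0.035,"linear": [-0.0013,-0.001,0.02],"turn": [0,0,0]},
  {"grip": 0.035,"linear": [0,0,0.015],"turn": [0,0,0]},
  {"grip": 0.035,"linear": [0,0,0.007],"turn": [0,0,0]},
  {"grip": 0.01,"linear": [0,0,0.003],"turn": [0,0,0]},
  {"grip": 0.0,"linear": [0,0,0],"turn": [0,0,0]},
  {"grip": 0.0,"linear": [0,0,0],"turn": [0,0,0]},
  {"grip": 0.0,"linear": [0,0,0],"turn": [0,0,0]},
  {"grip": 0.0,"linear": [0,0,0],"turn": [0,0,8]},
  {"grip": 0.0,"linear": [0,0,0],"turn": [0,0,8]},
  {"grip": 0.0,"linear": [0,0,0],"turn": [0,0,8]},
  {"grip": 0.0,"linear": [0,0,0],"turn": [0,0,8]},
  {"grip": 0.0,"linear": [0,0,0],"turn": [0,0,8]},
])

```text
t: 29.6
tcp_pos: [0.4975, -0.1306, 0.0709]
orientation: [156.2, -18.9, 38.0]
ft_force: [1.8, 4.7, 0.9]
opening: 0.0117
```

```bash
python3 st.py
```

```text
ring pos mm [-43.2 -42.8   5.8] phi 49.83 tilt err 0.09
0.011702162188591603 [ 4.33993556 -2.59072166 -0.59639306] [ 0.63553929  0.66641533 -0.07173784]
```

>>> play_rows([
  {"grip": 0.0,"linear": [0,0,0],"turn": [0,0,4]},
  {"grip": 0.0,"linear": [0,0,0],"turn": [0,0,2]},
  {"grip": 0.0,"linear": [0,0,0],"turn": [0,0,0]},
])

```text
t: 29.9
tcp_pos: [0.4976, -0.1306, 0.0709]
orientation: [158.1, -21.1, 32.4]
ft_force: [1.2, 6.2, 1.4]
opening: 0.0116
```

```bash
python3 st.py
```

```text
ring pos mm [-43.2 -42.8   5.8] phi 44.12 tilt err 0.09
0.011569138235216572 [ 4.55896842 -4.37899607 -1.47871653] [ 0.77302834  0.67907217 -0.09978893]
```

>>> play_rows([
  {"grip": 0.0,"linear": [0,0,0],"turn": [0,0,2]},
  {"grip": 0.0,"linear": [0,0,0],"turn": [0,0,0]},
])

```text
t: 30.1
tcp_pos: [0.4976, -0.1306, 0.0709]
orientation: [158.8, -21.8, 30.4]
ft_force: [0.0, 4.6, 1.5]
opening: 0.0121
```

```bash
python3 st.py
```

```text
ring pos mm [-43.1 -42.8   5.8] phi 42.16 tilt err 0.09
0.012132257293085591 [ 2.73377169 -3.55392186 -1.87997175] [ 0.83561699  0.68699765 -0.40207231]
```

>>> play_rows([
  {"grip": 0.045,"linear": [0,0,0],"turn": [0,0,0]},
  {"grip": 0.045,"linear": [0,0,0],"turn": [0,0,0]},
  {"grip": 0.045,"linear": [0,0,-0.025],"turn": [0,0,0]},
  {"grip": 0.045,"linear": [0,0,-0.045],"turn": [0,0,0]},
  {"grip": 0.045,"linear": [0,0.032,0],"turn": [0,0,0]},
  {"grip": 0.045,"linear": [0,0.032,0],"turn": [0,0,0]},
  {"grip": 0.045,"linear": [0,0,0],"turn": [0,0,8.4]},
  {"grip": 0.045,"linear": [0,0,0],"turn": [0,0,8.4]},
  {"grip": 0.045,"linear": [0,0,0],"turn": [0,0,8.4]},
  {"grip": 0.045,"linear": [0,0,0],"turn": [0,0,8.4]},
  {"grip": 0.045,"linear": [0,0,0],"turn": [0,0,8.4]},
  {"grip": 0.045,"linear": [0,0,0],"turn": [0,0,0]},
])

```text
t: 31.3
tcp_pos: [0.4863, -0.1772, 0.1524]
orientation: [-180.0, -30.0, -15.9]
ft_force: [0.6, -0.1, -0.7]
opening: 0.0449
```

```bash
sed -i 's/^PR=.*/PR=[.548,-.1005,.0875,-16.9,30]/' plan.py; python3 wv.py 19 1.57; python3 - <<'E'
from plan import *
cv2.imwrite('pics/scene19.png',cv2.resize(ctrl.read_camera('scene')[130:290,190:370,::-1],None,fx=4,fy=3.7,interpolation=cv2.INTER_CUBIC))
E
```

```text
ring pos mm [  0.6 -91.4  74.6] phi 0.88 tilt err 0.52
```

View pics/w19o.png

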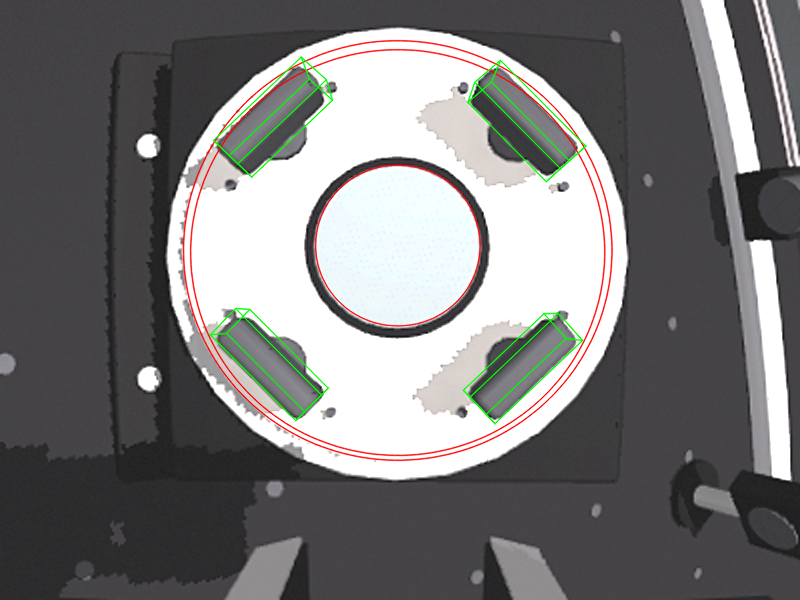

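View pics/scene19.png

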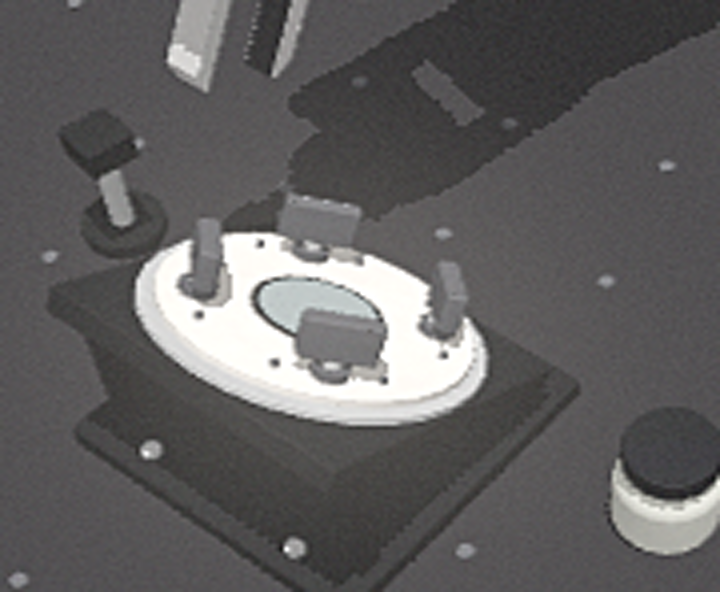

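```bash
python3 -c "
from plant import ctrl
print(ctrl.sign_off())"
```

```text
the job is handed in; nothing more can be done
None
```

All four wing screws are tight. I turned them clockwise in the order near left, far right, far left, near right. The first pass took each to about 45°, and the second took each to its stop. The job was handed in at about 31 s of the 72 s allowed.

**Last checks:**
- On the second pass the torque about each screw rose to 0.40–0.51 N m, against 0.06 N m for the screw's own stiffness. I took that as the hard stop.
- The last wrist picture shows all four wings square to the spokes with their ends at the pins. The last scene picture shows the post and jar where they were.
- The gripper ended open, about 30 mm clear of the wings. The highest wrist force I read was about 14 N, and the fingers always worked beside the wings, away from the glass.

**What disagreed:**
- **Finger length:** the fingers end about 19 mm short of the stated TCP, both in the images and physically. My first close on the near left wing passed above it without touching, so I went deeper.
- **Ring size:** the white ring measured about 174 mm across in the images, not 160 mm.
- **Ring angle:** my estimate of the mount's yaw was off by about 1°, so the half-way angles are 45° to within a degree or two.
- **Near right grip:** I made one small turn with the wrong sign before gripping this screw. It was gripped at about 7° instead of 2°, further clockwise, so this did no harm.

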